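Lay out two staining trays

TASK

Lay out the staining trays, tall things at the back first: stand the violet bottle in the ring at the back of the blue tray and the dark red bottle in the ring at the back of the black tray. Then stack the three small dishes squarely on the round pad at the front of the blue tray, set down one at a time: red at the bottom, yellow on it, green on top. Keep the bottles upright and leave the small brown oil bottle where it stands; the like bottles along the back wall are not meant.

Things in the scene. Friction and masses are not known exactly. Their poses are not given: they have to be found in the camera images.
- violet_bottle: loose violet stain dropping bottle with label, body 42 mm in diameter up to 76 mm (shoulders rounding in above 60 mm), narrow dropper cap with red teat above, 99 mm high in all, about 80 g. Stands upright. Origin: centre of its underside; z up.
- red_bottle: loose dark red stain dropping bottle with label, body 42 mm in diameter up to 76 mm (shoulders rounding in above 60 mm), narrow dropper cap with red teat above, 99 mm high in all, about 80 g. Stands upright. Origin: centre of its underside; z up.
- red_dish: loose small lidded culture dish, round, 55 mm across, 18 mm high, flat top and bottom, white rim and red top, 40 g or so; lies flat. Origin: centre of its underside; z up.
- yellow_dish: loose small lidded culture dish, round, 55 mm across, 18 mm high, flat top and bottom, white rim and yellow top, 40 g or so; lies flat. Origin: centre of its underside; z up.
- green_dish: loose small lidded culture dish, round, 55 mm across, 18 mm high, flat top and bottom, white rim and green top, 40 g or so; lies flat. Origin: centre of its underside; z up.
- blue_tray: blue plastic plate 220 x 100 x 8 mm, fixed. Origin: centre of its underside; +x to its back (away from the robot, within 20 degrees), y across. Back (x +60 mm, y 0): bottle ring, 61 mm outside, 52 mm inside, rim 20 mm and floor 8 mm above the bench. Front (x -60 mm, y 0): round flat grey pad for the dishes, 66 mm across, top 14 mm above the bench.
- black_tray: black plastic plate 220 x 100 x 8 mm, fixed. Origin: centre of its underside; +x to its back (away from the robot, within 20 degrees), y across. Back (x +60 mm, y 0): bottle ring, 61 mm outside, 52 mm inside, rim 20 mm and floor 8 mm above the bench. Front (x -60 mm, y 0): round flat grey pad for the dishes, 66 mm across, top 14 mm above the bench.
- oil_bottle: bystander, to be left alone: small brown dropper bottle with a black cap, 33 mm in diameter, 66 mm high, loose. Origin: centre of its underside. Other clutter not listed: a white timer, 72 x 62 mm and 18 mm high, lies fixed near the middle of the bench at x = 0.56, y = 0.13.
There are look-alikes about, which are no part of the job. What is shaped like the green_dish but orange or pink is not meant.

How it is judged:
On the way, in this order (a step that is already met when the one before it is completed fails the run):
1. both stain bottles stand released in their rings (x of violet_bottle in the frame of blue_tray between 0.048 and 0.072 m and y of violet_bottle in the frame of blue_tray between -0.012 and 0.012 m and z of violet_bottle in the frame of blue_tray between 0.004 and 0.012 m and linear speed of each of violet_bottle, red_bottle below 0.03 m/s and angle between each of violet_bottle, red_bottle's own z axis and vertical below 0.1 rad and contact force between the fingers and violet_bottle below 0.2 N and x of red_bottle in the frame of black_tray between 0.048 and 0.072 m and y of red_bottle in the frame of black_tray between -0.012 and 0.012 m and z of red_bottle in the frame of black_tray between 0.004 and 0.012 m and contact force between the fingers and red_bottle below 0.2 N), for 0.2 s.
2. the red dish lies released on the pad of the blue tray (x of red_dish in the frame of blue_tray between -0.072 and -0.048 m and y of red_dish in the frame of blue_tray between -0.012 and 0.012 m and z of red_dish in the frame of blue_tray between 0.01 and 0.018 m and linear speed of red_dish below 0.03 m/s and angle between red_dish's own z axis and vertical below 0.1 rad and contact force between the fingers and red_dish below 0.2 N), for 0.2 s.
3. the yellow dish lies released on the red one (all of step 2 and z of yellow_dish in the frame of blue_tray between 0.028 and 0.036 m and horizontal distance between yellow_dish and red_dish below 0.01 m and linear speed of yellow_dish below 0.03 m/s and angle between yellow_dish's own z axis and vertical below 0.1 rad and contact force between the fingers and yellow_dish below 0.2 N), for 0.2 s.
4. the green dish lies released on the yellow one (all of step 3 and z of green_dish in the frame of blue_tray between 0.046 and 0.054 m and horizontal distance between green_dish and yellow_dish below 0.01 m and linear speed of green_dish below 0.03 m/s and angle between green_dish's own z axis and vertical below 0.1 rad and contact force between the fingers and green_dish below 0.2 N), for 0.2 s.
At the end, for the whole second after the job is handed in: Violet bottle upright in the blue tray's ring, red one in the black tray's ring, down on the plate; red dish flat on the blue tray's pad, centred to 12 mm along each tray axis; yellow on red, green on yellow, each centred to 10 mm on the one below; all released and at rest (all of step 1 and all of step 4); the robot touches nothing.
It fails at once if a stain bottle is tipped over (beyond about 35 degrees) (angle between any of violet_bottle, red_bottle's own z axis and vertical above 0.6 rad).
It fails at once if the oil bottle is shifted more than 30 mm or knocked over (distance of oil_bottle from where it was at the start of the episode above 0.03 m or angle between oil_bottle's own z axis and vertical above 0.6 rad).
It also fails if it takes over 144 s, if anything falls off the work surface, if the arm or the gripper's body presses on something with over 40 N, if the wrist force passes 120 N, or if a joint passes its speed limit or range.

ROBOT

A 7-joint arm with a two-finger parallel gripper is mounted at the origin on a cart in front of the work surface, level with it; the furniture and walls round the work are solid. World frame = base frame: x ahead of the robot, y to its left, z up, the work surface at z = 0. Lengths are in m, angles in rad, forces in N, time in s.
With the tool pointing down it reaches from about 0.4 to 0.85 m from the base axis. Payload 10.4 kg.
Tool frame: the origin (TCP) lies at the very end of the fingers, on their centre line; the grasp point (between the pads) lies r.tcp_to_grasp behind it (r.tcp_to_grasp is the distance from the TCP to the grasp point, in m); z points along the fingers, y is the direction in which the jaws open and shut (so a half turn about z gives the same grasp; the last joint's range is limited). The gripper opens to 87 mm and grips with 3 to 60 N. Pads are 19 mm wide; open, the fingers measure 117 mm over their backs; the gripper's body (75 mm by 190 mm) begins 51 mm behind the grasp point.
Start: joints at [1.279, 0.332, -0.065, 1.46, 0.022, 1.35, -0.088], TCP at [0.166, -0.603, 0.223] pointing down, gripper open.
Joint ranges: [-2.6, 2.6], [-0.5, 2.12], [-1.47, 1.34], [0.16, 2.42], [-1.27, 4.41], [0.06, 2.06], [-2.6, 2.6]. Speed limits (rad/s): [2.22, 2.22, 2.79, 2.79, 3.14, 3.14, 3.14].

INTERFACE

Orientations are given as a unit quaternion [x, y, z, w].
In Python, from bench import r gives the robot as it stands. The module is installed in compiled form; this text tells all that it offers.
- The arm moves only by the shell command python3 -m inch 'ROWS' [FORCE]. ROWS is JSON, a list of rows, each an object with "offset": the shift along the tool's x, y, z in m, a list of three; "turn": the turn, a rotation vector about the tool's x, y, z in degrees, a list of three; "fingers": the finger opening in m, from 0 to 0.087. A call has 1 to 5 rows; each row shifts and turns the pose as measured when the row begins, along the tool's axes as they then stand; what a row does not reach is not made up. A row lasts 1/8 s, in which the tool goes at most 62.5 mm and 10.7 degrees, less where a joint would pass 70% of its speed; a pose out of reach is approached as far as the arm can. A call with a gripper value outside its range is refused whole. The fingers move at their own pace and stop on an object; FORCE is the grip in N (left out, the last holds). Time passes only in rows, so rows that do not move let the fingers close. It gives the time, the measured TCP pose, the force and the opening at its end, in the units of the state.
- r.read_state(): the state, without advancing time (a new reading comes with each control period).
- r.camera(name): name is "scene" or "top" or "wrist"; returns the picture (384x512x3 uint8, red, green, blue); there is no depth.
- r.camera_model(name): a dict with "fx", "fy", "cx", "cy" (pixels), "world_from_camera" (4x4, takes a point from camera to world coordinates); the wrist camera has in their place "mount" (4x4, takes a point from camera to tool coordinates, whose origin is the TCP and whose axes are the flange's). Camera axes: x right, y up, looking along -z (the intrinsics and any distortion apply to the point x, -y, -z); pixel columns grow to the right and rows downward; lengths in m; the calibration is good to about 2 mm. A picture is of the moment at which its call begins: read the wrist's pose just before it. camera_model takes no time and is no camera call.
- r.close_job(): hands the job in, once; it reports no verdict.
Trained networks look in the newest picture that a camera, given by its name, has taken for a name from the list of things; names that differ only in an ending like _2 or _b are one class to them, and where a whole thing is asked for, a point or a joint stands for the part that bears it (a point fixed in the world has none). Each returns a list of dicts, best first, with "score" (0 to 1); they miss things now and then, are a little off and sometimes report something else, mostly with a low value. They report only what shows in the picture. A call takes as long as a camera call. They do not tell look-alikes from the thing itself.
- r.cut_out(name, camera): "region" (384x512 bool, what is visible of it) and "extent" ([left, top, right, bottom] in pixels, round what is visible of it).
The state is a dict: "time": time; "joint_positions": joint angles; "joint_vel": joint speeds; "joint_torque": joint torques, N m; "ee_pos": TCP position; "eef_rot": TCP orientation; "ft_force": force on the tool from outside, world axes, zero at the start; "torque": the same for the moment, N m; "width": finger opening in m.
Only numpy, scipy, OpenCV 4.12 (cv2) and the standard library are available. Lean on these libraries where they do the work, as an engineer would, in place of code of your own. Each camera call takes 0.05 s, during which the arm holds its last target. There are 200 camera calls.

## Working session

There is one attempt and no reset: what is moved stays moved. The work goes in short steps, Python scripts to look and compute and a shell command to move; the robot and the scene stay as the last step left them, time stands still between calls to the robot, and variables do not carry over. Pictures are saved under pics/ and viewed, on a budget of 14 in all, crops included, one or two more only if the job needs it, and the job is handed in when it is done.

```bash
mkdir -p pics; cat > h.py <<'E'
from bench import r
import numpy as np, cv2
from scipy.spatial.transform import Rotation as R
def save(cam,fn):
    im=r.camera(cam); cv2.imwrite('pics/'+fn,cv2.cvtColor(im,cv2.COLOR_RGB2BGR)); return im
def cam(name,st=None):
    m=r.camera_model(name)
    if 'world_from_camera' in m: return m,np.array(m['world_from_camera'])
    st=st or r.read_state(); T=np.eye(4); T[:3,:3]=R.from_quat(st['eef_rot']).as_matrix(); T[:3,3]=st['ee_pos']
    return m,T@np.array(m['mount'])
def p2w(name,u,v,z,st=None):
    m,T=cam(name,st); d=T[:3,:3]@np.array([(u-m['cx'])/m['fx'],-(v-m['cy'])/m['fy'],-1]); o=T[:3,3]
    return (o+d*(z-o[2])/d[2])
def w2p(name,p,st=None):
    m,T=cam(name,st); q=np.linalg.inv(T)@np.append(p,1); return m['cx']+m['fx']*q[0]/-q[2], m['cy']-m['fy']*q[1]/-q[2]
E
python3 - <<'E'
from h import *
s=r.read_state(); print(s['ee_pos'],s['eef_rot'],s['time'],r.tcp_to_grasp)
for c in ('scene','top','wrist'):
    m=r.camera_model(c); print(c,m)
a=save('scene','scene0.png'); b=save('top','top0.png')
cv2.imwrite('pics/both.png',cv2.cvtColor(cv2.resize(b,(800,600)),cv2.COLOR_RGB2BGR))
for n in ['violet_bottle','red_bottle','red_dish','yellow_dish','green_dish','blue_tray','black_tray','oil_bottle']:
    for d in r.cut_out(n,'top')[:5]: 
        rg=d['region']; ys,xs=np.nonzero(rg); print(n,round(d['score'],2),d['extent'],xs.mean().round(1),ys.mean().round(1),b[rg].mean(0).round())
E
```

```text
[ 0.16588063 -0.60216715  0.22173189] [ 9.90977813e-01  1.34023943e-01 -1.31134087e-04 -7.34465867e-04] 0.0 0.0187
scene {'fx': 471.3311225533785, 'fy': 471.3311225533785, 'cx': 258.77726386783195, 'cy': 193.9135625723704, 'world_from_camera': array([[-0.84146092,  0.32257017, -0.43346511,  0.03592088],
       [-0.5402558 , -0.49012448,  0.68403338,  0.89139895],
       [ 0.0081969 ,  0.8097694 ,  0.586691  ,  0.80372654],
       [ 0.        ,  0.        ,  0.        ,  1.        ]])}
top {'fx': 353.70059198700073, 'fy': 353.70059198700073, 'cx': 257.3675582103044, 'cy': 196.4292691262251, 'world_from_camera': array([[-0.02712912,  0.98772953, -0.15379983,  0.4505841 ],
       [-0.99963054, -0.02654916,  0.00582387,  0.01235568],
       [ 0.00166915,  0.153901  ,  0.98808486,  1.01322129],
       [ 0.        ,  0.        ,  0.        ,  1.        ]])}
wrist {'fx': 267.1018813359253, 'fy': 267.1018813359253, 'cx': 256.127682481273, 'cy': 191.18748592807333, 'mount': array([[-1.34020776e-03,  9.54211095e-01,  2.99131059e-01,
         8.22984686e-02],
       [ 9.99998990e-01,  1.1373078
[... 394 characters left out ...]
 237.3, 261.8] 229.4 249.1 [112.  47.  44.]
yellow_dish 0.57 [216.8, 157.7, 239.6, 176.5] 227.2 167.9 [128. 117.  54.]
green_dish 0.73 [289.5, 165.8, 309.1, 190.3] 298.2 175.8 [62. 99. 66.]
green_dish 0.65 [173.3, 143.3, 193.2, 161.2] 181.8 153.5 [128.  69.  28.]
green_dish 0.63 [253.3, 172.2, 272.0, 195.4] 262.2 184.4 [128.  79.  36.]
green_dish 0.61 [357.6, 263.8, 374.0, 284.4] 366.7 273.0 [128.  70.  86.]
green_dish 0.55 [202.9, 128.6, 218.8, 144.9] 209.4 136.4 [129.  71.  30.]
blue_tray 0.75 [331.9, 168.2, 387.1, 250.3] 358.9 208.3 [ 41.  59. 100.]
black_tray 0.96 [129.6, 180.1, 178.2, 258.0] 154.4 218.1 [34. 33. 32.]
oil_bottle 0.59 [300.8, 204.3, 315.6, 215.9] 306.3 208.9 [35. 29. 25.]
```

View pics/both.png

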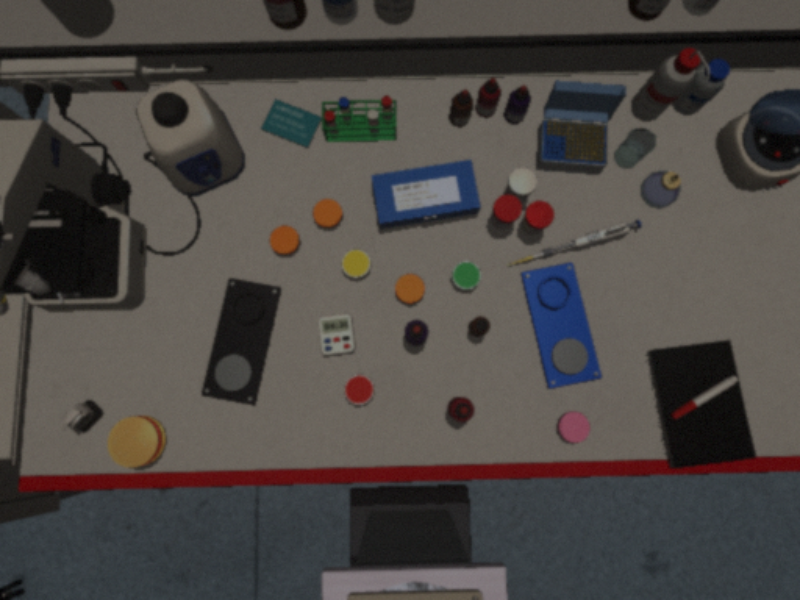

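View pics/scene0.png

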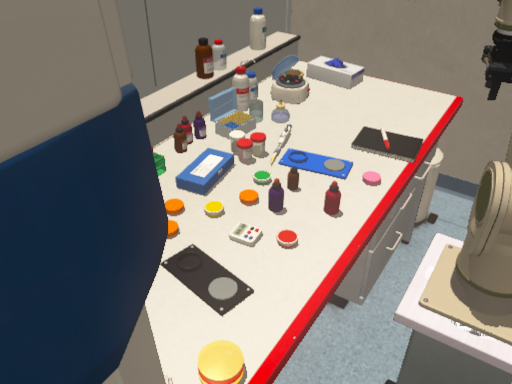

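The top view shows the violet bottle at (416,333), dark red bottle (460,409), red dish (359,390), yellow (356,263), green (466,275), oil bottle (479,326), with the black tray left and the blue tray right, in 800x600 coordinates. The detections agree with this.

```bash
cat >> h.py <<'E'
def yaw(st): 
    x=R.from_quat(st['eef_rot']).as_matrix()[:,0]; return np.degrees(np.arctan2(x[1],x[0]))
def go(p,yawdeg):
    """offset & turn from current pose to TCP p, tool down, yaw"""
    s=r.read_state(); Rc=R.from_quat(s['eef_rot'])
    Rt=R.from_euler('z',yawdeg,degrees=True)*R.from_quat([1,0,0,0])
    off=Rc.inv().apply(np.array(p)-s['ee_pos']); t=(Rc.inv()*Rt).as_rotvec(degrees=True)
    print('pos',np.round(s['ee_pos'],4),'yaw',round(yaw(s),1),'t',s['time'],'OFF mm',(off*1000).round(1),'TURN',t.round(1),'F',np.round(s['ft_force'],1),'w',s['width'])
def find(n,cam='wrist'):
    return [(round(d['score'],2),d['extent'],d['region']) for d in r.cut_out(n,cam)]
E
python3 - <<'E'
from h import *
k=800/512
for n,u,v,z in [('violet',416,333,.05),('redb',460,409,.05),('oil',479,326,.04),('redd',359,390,.018),('yel',356,263,.018),('grn',466,275,.018),('or',410,289,.018),('bluering',553,292,.015),('bluepad',571,356,.014),('blackring',250,308,.015),('blackpad',233,372,.014),('timer',337,335,.018),('pink',574,427,.018)]:
    print(n,p2w('top',u/k,v/k,z).round(3))
go([.5,-.1,.25],0)
E
```

```text
violet [ 0.554 -0.016  0.05 ]
redb [ 0.421 -0.088  0.05 ]
oil [ 0.564 -0.129  0.04 ]
redd [0.458 0.087 0.018]
yel [0.69  0.089 0.018]
grn [ 0.662 -0.113  0.018]
or [ 0.638 -0.009  0.018]
bluering [ 0.626 -0.271  0.015]
bluepad [ 0.508 -0.296  0.014]
blackring [0.611 0.284 0.015]
blackpad [0.496 0.313 0.014]
timer [0.557 0.126 0.018]
pink [ 0.383 -0.291  0.018]
pos [ 0.166  -0.6025  0.2225] yaw 15.4 t 0.5 OFF mm [ 455.5 -395.8  -27.5] TURN [-0.  -0.  15.4] F [ 0.4  0.4 -0.3] w 0.08683664984259265
```

```bash
python3 -m inch '[{"offset":[0,0,-0.02],"turn":[0,0,7.7],"fingers":0.087},{"offset":[0,0,0],"turn":[0,0,7.7],"fingers":0.087},{"offset":[0.035,-0.049,0],"turn":[0,0,0],"fingers":0.087},{"offset":[0.035,-0.049,0],"turn":[0,0,0],"fingers":0.087},{"offset":[0.035,-0.049,0],"turn":[0,0,0],"fingers":0.087}]' 25
python3 -m inch '[{"offset":[0.035,-0.049,0],"turn":[0,0,0],"fingers":0.087},{"offset":[0.035,-0.049,0],"turn":[0,0,0],"fingers":0.087},{"offset":[0.035,-0.049,0],"turn":[0,0,0],"fingers":0.087},{"offset":[0.035,-0.049,0],"turn":[0,0,0],"fingers":0.087},{"offset":[0.035,-0.049,0],"turn":[0,0,0],"fingers":0.087}]'
python3 -m inch '[{"offset":[0.035,-0.049,0],"turn":[0,0,0],"fingers":0.087},{"offset":[0.035,-0.049,0],"turn":[0,0,0],"fingers":0.087},{"offset":[0.035,-0.049,0],"turn":[0,0,0],"fingers":0.087},{"offset":[0.035,-0.049,0],"turn":[0,0,0],"fingers":0.087},{"offset":[0,0,0],"turn":[0,0,0],"fingers":0.087}]'
python3 -c "
from h import *
go([.584,-.016,.25],0)"
```

```text
time: 1.12
ee_pos: [0.2713, -0.456, 0.2421]
eef_rot: [1.0, -0.009, -0.001, 0.0]
ft_force: [1.5, -0.0, 0.1]
width: 0.0872
time: 1.75
ee_pos: [0.4553, -0.2057, 0.2432]
eef_rot: [1.0, -0.009, 0.001, 0.002]
ft_force: [1.4, -0.7, -0.4]
width: 0.0867
time: 2.38
ee_pos: [0.6042, -0.0007, 0.2433]
eef_rot: [1.0, -0.007, 0.002, 0.001]
ft_force: [0.2, -0.2, 0.2]
width: 0.0867
pos [ 0.6042 -0.0007  0.2433] yaw -0.8 t 2.375 OFF mm [-19.9  15.6  -6.7] TURN [ 0.2 -0.2 -0.8] F [ 0.2 -0.2  0.2] w 0.08673385550883701
```

```bash
cat >> h.py <<'E'
HT={'violet_bottle':.05,'red_bottle':.05,'red_dish':.018,'yellow_dish':.018,'green_dish':.018,'oil_bottle':.04}
def look(names,fn):
    s=r.read_state(); im=save('wrist',fn)
    for n in names:
        for d in r.cut_out(n,'wrist')[:4]:
            rg=d['region'].astype(np.uint8); (c,rad)=cv2.minEnclosingCircle(np.argwhere(rg)[:,::-1].astype(np.float32))
            e=d['extent']; print(n,round(d['score'],2),np.round(e),im[d['region']].mean(0).round(), 'ctr',p2w('wrist',*c,HT.get(n,.008),s).round(4)[:2])
    return s,im
E
python3 - <<'E'
from h import *
s,im=look(['violet_bottle','red_bottle','red_dish','yellow_dish','green_dish'],'w1.png')
go([.554,-.016,.25],0)
E
```

```text
violet_bottle 0.85 [251. 185. 282. 222.] [31. 14. 27.] ctr [ 0.5597 -0.0125]
red_bottle 0.65 [302. 257. 330. 307.] [65. 24. 25.] ctr [ 0.4238 -0.0883]
red_dish 0.83 [188. 236. 221. 259.] [94. 27. 24.] ctr [0.4643 0.0873]
yellow_dish 0.79 [168.  90. 214. 128.] [194. 156.  62.] ctr [0.6902 0.0922]
green_dish 0.98 [122.   3. 162.  52.] [188.  86.  27.] ctr [0.7881 0.1428]
green_dish 0.96 [ 63.  47. 112.  91.] [183.  77.  24.] ctr [0.7399 0.2197]
green_dish 0.91 [313. 104. 355. 146.] [ 71. 125.  73.] ctr [ 0.6625 -0.1096]
green_dish 0.68 [242. 119. 280. 162.] [199.  99.  37.] ctr [ 0.6418 -0.0061]
pos [ 0.6027 -0.0081  0.2442] yaw -1.3 t 2.675 OFF mm [-48.5   9.   -6. ] TURN [ 0.4 -0.3 -1.3] F [-0.4  0.1 -0.1] w 0.08680298084634698
```

View pics/w1.png

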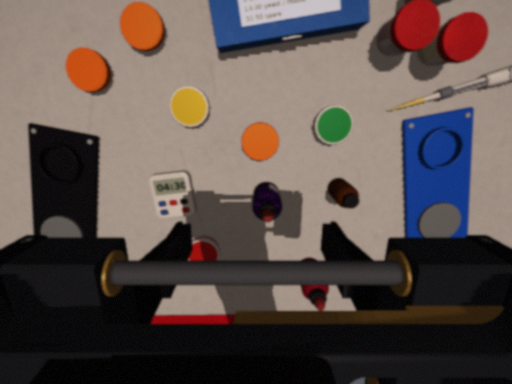

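```bash
cat >> h.py <<'E'
from scipy.optimize import least_squares
PROF={'bottle':[(0,21),(60,21),(70,17),(76,10),(90,9),(99,5)],'dish':[(0,27.5),(18,27.5)],'oil':[(0,16.5),(50,16.5),(66,8)]}
def model(kind):
    a=np.linspace(0,2*np.pi,40,endpoint=False)
    return np.vstack([np.c_[rr*np.cos(a),rr*np.sin(a),0*a+z] for z,rr in PROF[kind]])/1000
def fit(cam,kind,ext,x0,st=None,base=0.):
    """position whose projected outline box matches ext (x0 y0 x1 y1); nan sides are skipped"""
    P=model(kind); ext=np.array(ext,float)
    def res(q):
        uv=np.array([w2p(cam,p+[q[0],q[1],base],st) for p in P])
        e=np.r_[uv.min(0),uv.max(0)]-ext; return e[~np.isnan(e)]
    o=least_squares(res,x0); return o.x.round(4),o.fun.round(1)
E
python3 - <<'E'
from h import *
s=r.read_state(); s['ee_pos']=[.6042,-.0007,.2433]
n=np.nan
im=r.camera('top')
D={k:r.cut_out(k,'top') for k in ['violet_bottle','red_bottle','red_dish','yellow_dish','green_dish']}
X={'violet_bottle':(.556,-.015),'red_bottle':(.42,-.088),'red_dish':(.46,.087),'yellow_dish':(.69,.09),'green_dish':(.662,-.112)}
for k,d in D.items():
    if d: print(k,d[0]['extent'],fit('top',k.split('_')[1],d[0]['extent'],X[k]))
for k,e in [('violet_bottle',[251,185,282,222]),('yellow_dish',[168,n,n,n]),('yellow_dish',[168,85,209,128]),('green_dish',[313,104,355,146])]:
    print(k,fit('wrist',k.split('_')[1],e,X[k],r.read_state()))
go([.554,-.016,.25],0)
E
```

```text
red_bottle [332.6, 172.0, 385.3, 247.0] (array([ 0.56  , -0.2771]), array([ 16.3,  28.2, -15.3, -29.4]))Traceback (most recent call last):
  File "<stdin>", line 8, in <module>
  File "h.py", line 45, in fit
    o=least_squares(res,x0); return o.x.round(4),o.fun.round(1)
    return func(*args, **kwargs)
    vector_fun = VectorFunction(
        fun_wrapped,
    ...<6 lines>...
        workers=workers
    )
    self.J, dct = approx_derivative(
                  ~~~~~~~~~~~~~~~~~^
        self.fun_wrapped, self.x, f0=self.f, **finite_diff_options
        ^^^^^^^^^^^^^^^^^^^^^^^^^^^^^^^^^^^^^^^^^^^^^^^^^^^^^^^^^^
    )
    ^
    J, _nfev = _dense_difference(fun_wrapped, x0, f0, h,
               ~~~~~~~~~~~~~~~~~^^^^^^^^^^^^^^^^^^^^^^^^
                             use_one_sided, method,
                             ^^^^^^^^^^^^^^^^^^^^^^
                             mf)
                             ^^^
    df = [f_eval - f0 for f_eval in f_evals]
                                    ^^^^^^^
    f = np.atleast_1d(self.fun(x, *self.args, **self.kwargs))
                      ~~~~~~~~^^^^^^^^^^^^^^^^^^^^^^^^^^^^^^
    return np.atleast_1d(self.fun(x))
                         ~~~~~~~~^^^
    return self.f(x, *self.args, **self.kwargs)
           ~~~~~~^^^^^^^^^^^^^^^^^^^^^^^^^^^^^^
  File "h.py", line 43, in res
    uv=np.array([w2p(cam,p+[q[0],q[1],base],st) for p in P])
                 ~~~^^^^^^^^^^^^^^^^^^^^^^^^^^^
  File "h.py", line 15, in w2p
    m,T=cam(name,st); q=np.linalg.inv(T)@np.append(p,1); return m['cx']+m['fx']*q[0]/-q[2], m['cy']-m['fy']*q[1]/-q[2]
        ~~~^^^^^^^^^
  File "h.py", line 7, in cam
    m=r.camera_model(name)
ValueError: time passes only in moves, steps and waits
```

```bash
python3 - <<'E'
t=open('h.py').read()
t=t.replace("def cam(name,st=None):\n    m=r.camera_model(name)","MC={}\ndef cam(name,st=None):\n    if name not in MC: MC[name]=r.camera_model(name)\n    m=MC[name]").replace('    P=model(kind);','    st=st or r.read_state(); P=model(kind);')
open('h.py','w').write(t)
E
cat > f.py <<'E'
from h import *
s=r.read_state(); print(s['ee_pos'],s['time'])
s=dict(s); s['ee_pos']=[.6042,-.0007,.2433]; s['eef_rot']=[1,-.007,.002,.001]
n=np.nan
D={'violet_bottle':[259.2, 205.0, 271.7, 218.5],'red_bottle':[287.1, 253.9, 304.8, 272.6],'red_dish':[220.6, 241.4, 237.3, 261.8],'yellow_dish':[216.8, 157.7, 239.6, 176.5],'green_dish':[289.5, 165.8, 309.1, 190.3]}
X={'violet_bottle':(.556,-.015),'red_bottle':(.42,-.088),'red_dish':(.46,.087),'yellow_dish':(.69,.09),'green_dish':(.662,-.112)}
for k,d in D.items(): print(k,fit('top',k.split('_')[1],d,X[k]))
for k,e in [('violet_bottle',[251,182,282,222]),('red_bottle',[302,257,330,307]),('yellow_dish',[168,90,214,128]),('green_dish',[313,104,355,146]),('red_dish',[188,236,221,n])]:
    print('w',k,fit('wrist',k.split('_')[1],e,X[k],s))
E
python3 f.py
```

```text
[ 0.60295056 -0.00678211  0.24412816] 2.975
violet_bottle (array([ 0.559, -0.014]), array([-1.6, -1.9,  1.5,  2. ]))
red_bottle (array([ 0.4167, -0.0931]), array([-0. ,  1.2,  0. , -1.1]))
red_dish (array([0.4526, 0.0901]), array([-1.7,  0.2,  1.7, -0.2]))
yellow_dish (array([0.6954, 0.0888]), array([ 1.7, -0.5, -1.7,  0.5]))
green_dish (array([ 0.6574, -0.1162]), array([-0.1,  2.3,  0. , -2.3]))
w violet_bottle (array([ 0.5551, -0.0141]), array([ 0.3, -0.5, -0.3,  0.4]))
w red_bottle (array([ 0.4233, -0.0934]), array([-3. , -2. ,  2.6,  1.8]))
w yellow_dish (array([0.686 , 0.0898]), array([ 2.1, -1.7, -2.2,  1.8]))
w green_dish (array([ 0.6614, -0.1132]), array([ 0.2,  0.9, -0.2, -1. ]))
w red_dish (array([0.4557, 0.0874]), array([-0.9,  0. ,  0.9]))
```

```bash
python3 -m inch '[{"offset":[-0.048,0.008,0],"turn":[0,0,-1.3],"fingers":0.087},{"offset":[0,0,0],"turn":[0,0,0],"fingers":0.087},{"offset":[0,0,0.04],"turn":[0,0,0],"fingers":0.087},{"offset":[0,0,0],"turn":[0,0,0],"fingers":0.087}]' 25
python3 - <<'E'
from h import *
s,im=look([],'w2.png')
for d in find('violet_bottle')[:2]: print(d[:2],fit('wrist','bottle',d[1],(.555,-.014),s))
for n,u,v in [('bring',440,147),('bpad',440,221),('kring',62,160)]: 
    s2=dict(s); s2['ee_pos']=[.6042,-.0007,.2433]; s2['eef_rot']=[1,-.007,.002,.001]; print(n,p2w('wrist',u,v,.014,s2))
go([.555,-.014,.035],0)
E
```

```text
time: 3.48
ee_pos: [0.5541, -0.0147, 0.2029]
eef_rot: [1.0, 0.0, 0.002, 0.003]
ft_force: [-0.7, -0.5, 1.1]
width: 0.0873
(0.87, [237.7, 156.6, 273.8, 197.2]) (array([ 0.5535, -0.0146]), array([ 0.3, -1.2, -0.3,  1.1]))
bring [ 0.62805225 -0.26956643  0.014     ]
bpad [ 0.51051397 -0.29162318  0.014     ]
kring [0.6175704  0.28614888 0.014     ]
pos [ 0.5562 -0.0142  0.2063] yaw 0.1 t 3.575 OFF mm [ -3.   -1.2 171.3] TURN [ 0.3 -0.6  0.1] F [0.7 0.3 0.6] w 0.08722470792319138
```

View pics/w2.png

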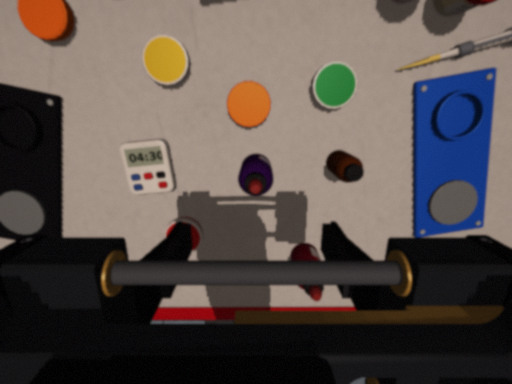

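The violet bottle is at (255,175), with the fingers straddling its line. The fits agree at about (0.554, -0.014), so I'll descend and grip.

```bash
python3 -m inch '[{"offset":[-0.002,0,0.05],"turn":[0,0,0],"fingers":0.087},{"offset":[0,0,0.05],"turn":[0,0,0],"fingers":0.087},{"offset":[0,0,0.05],"turn":[0,0,0],"fingers":0.087},{"offset":[0,0,0.02],"turn":[0,0,0],"fingers":0.087},{"offset":[0,0,0],"turn":[0,0,0],"fingers":0.087}]' 25
python3 -c "
from h import *
go([.554,-.0145,.035],0)"
```

```text
time: 4.2
ee_pos: [0.5659, -0.0146, 0.0414]
eef_rot: [1.0, 0.0, 0.013, 0.003]
ft_force: [0.5, 0.2, 1.0]
width: 0.0871
pos [ 0.5659 -0.0146  0.0414] yaw 0.0 t 4.2 OFF mm [-12.1  -0.2   6.1] TURN [ 0.3 -1.5  0. ] F [0.5 0.2 1. ] w 0.08708479796149393
```

```bash
python3 -m inch '[{"offset":[-0.012,0,0.006],"turn":[0,-1.5,0],"fingers":0.087},{"offset":[0,0,0],"turn":[0,0,0],"fingers":0.087},{"offset":[0,0,0],"turn":[0,0,0],"fingers":0.087}]' 25
python3 - <<'E'
from h import *
go([.554,-.0145,.035],0)
s=r.read_state(); im=r.camera('wrist')
for d in find('violet_bottle')[:2]: print(d[:2],fit('wrist','bottle',d[1],(.555,-.014),s))
E
```

```text
time: 4.58
ee_pos: [0.5562, -0.0146, 0.0389]
eef_rot: [1.0, -0.0, 0.002, 0.003]
ft_force: [0.5, 0.4, -1.5]
width: 0.0872
pos [ 0.5562 -0.0146  0.0389] yaw -0.0 t 4.575 OFF mm [-2.3 -0.1  3.9] TURN [ 0.4 -0.2 -0. ] F [ 0.5  0.4 -1.5] w 0.0872260445101284
(0.6, [222.5, 190.5, 290.4, 304.1]) (array([ 0.5564, -0.0142]), array([-1.4, -1.5,  1.4,  1.1]))
```

```bash
python3 -m inch '[{"offset":[0,0,0.004],"turn":[0,0,0],"fingers":0.087},{"offset":[0,0,0],"turn":[0,0,0],"fingers":0.04},{"offset":[0,0,0],"turn":[0,0,0],"fingers":0.036},{"offset":[0,0,0],"turn":[0,0,0],"fingers":0.036},{"offset":[0,0,0],"turn":[0,0,0],"fingers":0.036}]' 25
python3 -m inch '[{"offset":[0,0,0],"turn":[0,0,0],"fingers":0.036},{"offset":[0,0,0],"turn":[0,0,0],"fingers":0.036}]'
python3 -c "
from h import *
go([.554,-.0145,.035],0)"
```

```text
time: 5.3
ee_pos: [0.5562, -0.0147, 0.0346]
eef_rot: [1.0, -0.0, 0.002, 0.003]
ft_force: [0.5, -0.7, 0.4]
width: 0.0549
time: 5.55
ee_pos: [0.5562, -0.0147, 0.0346]
eef_rot: [1.0, -0.0, 0.002, 0.003]
ft_force: [0.0, 0.0, 0.1]
width: 0.0412
pos [ 0.5562 -0.0147  0.0346] yaw -0.0 t 5.55 OFF mm [-2.2 -0.2 -0.4] TURN [ 0.4 -0.2 -0. ] F [0.  0.  0.1] w 0.041224045513274875
```

```bash
python3 -m inch '[{"offset":[0,0,0],"turn":[0,0,0],"fingers":0.036},{"offset":[0,0,-0.03],"turn":[0,0,0],"fingers":0.036},{"offset":[0,0,-0.04],"turn":[0,0,0],"fingers":0.036},{"offset":[0,0,-0.04],"turn":[0,0,0],"fingers":0.036},{"offset":[0,0,0],"turn":[0,0,0],"fingers":0.036}]' 25
python3 -m inch '[{"offset":[0.011,0.036,0],"turn":[0,0,0],"fingers":0.036},{"offset":[0.011,0.036,0],"turn":[0,0,0],"fingers":0.036},{"offset":[0.011,0.036,0],"turn":[0,0,0],"fingers":0.036},{"offset":[0.011,0.036,0],"turn":[0,0,0],"fingers":0.036},{"offset":[0.011,0.036,0],"turn":[0,0,0],"fingers":0.036}]'
python3 -m inch '[{"offset":[0.011,0.03,0],"turn":[0,0,0],"fingers":0.036},{"offset":[0,0,0],"turn":[0,0,0],"fingers":0.036},{"offset":[0,0,0],"turn":[0,0,0],"fingers":0.036}]'
python3 - <<'E'
from h import *
go([.627,-.270,.043],0)
s=r.read_state(); np.save('s3.npy',np.r_[s['ee_pos'],s['eef_rot']]); im=save('wrist','w3.png')
E
```

```text
time: 6.18
ee_pos: [0.5549, -0.0139, 0.1467]
eef_rot: [1.0, -0.0, 0.0, 0.003]
ft_force: [0.5, -0.9, -1.4]
width: 0.0411
time: 6.8
ee_pos: [0.6095, -0.1948, 0.1431]
eef_rot: [1.0, 0.003, -0.002, 0.002]
ft_force: [0.9, 0.6, -0.9]
width: 0.0409
time: 7.18
ee_pos: [0.6191, -0.2285, 0.1385]
eef_rot: [1.0, 0.001, -0.005, 0.002]
ft_force: [0.4, 0.5, -1.4]
width: 0.0408
pos [ 0.6191 -0.2285  0.1385] yaw 0.2 t 7.175 OFF mm [ 8.7 41.2 95.6] TURN [0.2 0.6 0.2] F [ 0.4  0.5 -1.4] w 0.04083718926087263
```

View pics/w3.png

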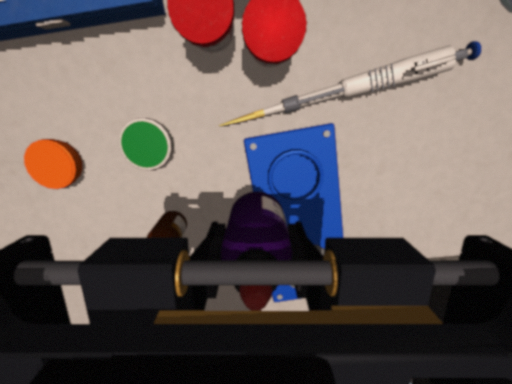

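```bash
python3 - <<'E'
from h import *
q=np.load('s3.npy'); s={'ee_pos':q[:3],'eef_rot':q[3:]}
for z in (.008,.014,.02): print(z,p2w('wrist',294.5,174,z,s))
a=p2w('wrist',246,140,.008,s);b=p2w('wrist',333,125,.008,s);print(a,b,np.hypot(*(a-b)[:2]),np.degrees(np.arctan2(*(a-b)[[0,1]])))
m=(a+b)/2; th=np.radians(11); print('ring from edge',m-.05*np.array([np.cos(th),np.sin(th),0]))
# project rim for check
c=p2w('wrist',294.5,174,.02,s); print([np.round(w2p('wrist',c+[.0305*np.cos(t),.0305*np.sin(t),0],s)) for t in (0,1.57,3.14,4.71)])
for d in find('violet_bottle')[:1]: print(d[:2],fit('wrist','bottle',d[1],(.62,-.23),s,.1))
E
```

```text
0.008 [ 0.62866778 -0.27157833  0.008     ]
0.014 [ 0.63019634 -0.27066866  0.014     ]
0.02 [ 0.63172491 -0.26975899  0.02      ]
[ 0.66644201 -0.21746311  0.008     ] [ 0.68230379 -0.31005405  0.008     ] 0.09393975609199251 -9.720993149395023
ring from edge [ 0.62529154 -0.27329903  0.008     ]
[array([296., 146.]), array([266., 174.]), array([293., 201.]), array([323., 174.])]
(0.63, [221.5, 192.7, 292.5, 310.1]) (array([ 0.6171, -0.2285]), array([ 0.2, -1.4, -0.2,  0.9]))
```

The ring rim is at about (294,174). Three estimates agree on (0.628, -0.271). I'll move above it and lower most of the way.

```bash
python3 -m inch '[{"offset":[0.009,0.042,0],"turn":[0,0.6,0],"fingers":0.036},{"offset":[0,0,0],"turn":[0,0,0],"fingers":0.036},{"offset":[0,0,0.03],"turn":[0,0,0],"fingers":0.036},{"offset":[0,0,0.03],"turn":[0,0,0],"fingers":0.036},{"offset":[0,0,0],"turn":[0,0,0],"fingers":0.036}]' 25
python3 - <<'E'
from h import *
go([.628,-.271,.043],0)
s=r.read_state(); np.save('s3.npy',np.r_[s['ee_pos'],s['eef_rot']]); im=save('wrist','w4.png')
cv2.imwrite('pics/w4c.png',cv2.resize(cv2.cvtColor(im[60:260,130:390],cv2.COLOR_RGB2BGR),None,fx=3,fy=3))
E
```

```text
time: 7.9
ee_pos: [0.6294, -0.266, 0.0789]
eef_rot: [1.0, 0.005, 0.001, 0.002]
ft_force: [-1.0, -0.7, -0.3]
width: 0.0406
pos [ 0.6294 -0.266   0.0789] yaw 0.6 t 7.9 OFF mm [-1.5  4.9 35.9] TURN [ 0.2 -0.2  0.6] F [-1.  -0.7 -0.3] w 0.040598595400791214
```

View pics/w4c.png

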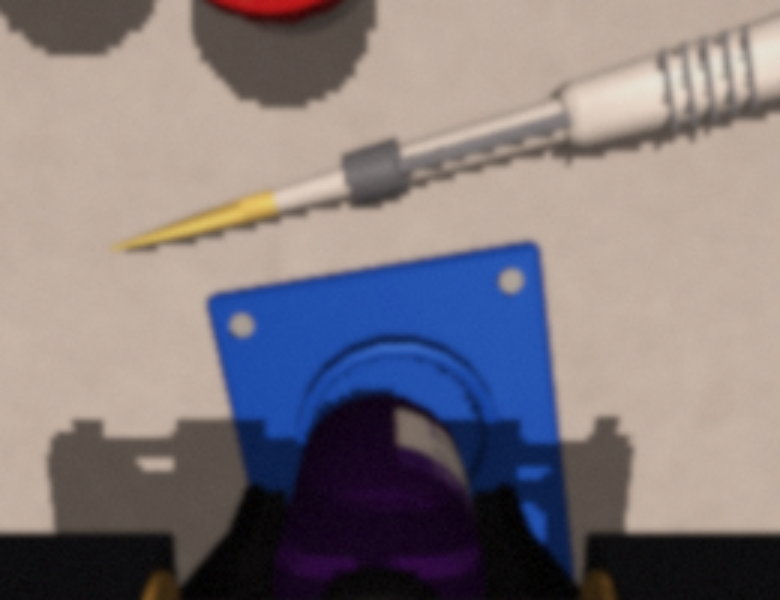

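```bash
python3 - <<'E'
from h import *
q=np.load('s3.npy'); s={'ee_pos':q[:3],'eef_rot':q[3:]}
W=lambda u,v,z:p2w('wrist',130+u/3,60+v/3,z,s)[:2]
a=W(208,296,.008);b=W(541,242,.008);print(a,b,np.hypot(*(a-b)),np.degrees(np.arctan2(*(a-b))))
for th in (10,12): print(th,(a+b)/2-.05*np.array([np.cos(np.radians(th)),np.sin(np.radians(th))]))
pts=np.array([W(u,v,.02) for u,v in [(298,410),(320,373),(355,347),(396,337),(440,350),(475,378),(494,408)]])
o=least_squares(lambda c:np.hypot(*(pts-c[:2]).T)-c[2],[.63,-.27,.0305]); print(o.x,(o.fun*1000).round(1))
o=least_squares(lambda c:np.hypot(*(pts-c[:2]).T)-.0305,[.63,-.27]); print(o.x,(o.fun*1000).round(1))
E
```

```text
[ 0.66837582 -0.21546165] [ 0.6847884  -0.31200218] 0.09792571994933397 -9.648438863825964
10 [ 0.62734172 -0.27241432]
12 [ 0.62767473 -0.2741275 ]
[ 0.62914776 -0.27066528  0.02954162] [ 0.  -0.3  0.1  0.6 -0.4 -0.5  0.4]
[ 0.62791706 -0.27066795] [-0.6 -0.4  0.3  0.9 -0.2 -0.7 -0.1]
```

```bash
python3 -m inch '[{"offset":[0,0.005,0],"turn":[0,0,0],"fingers":0.036},{"offset":[0,0,0.018],"turn":[0,0,0],"fingers":0.036},{"offset":[0,0,0],"turn":[0,0,0],"fingers":0.036},{"offset":[0,0,0],"turn":[0,0,0],"fingers":0.036}]' 25
python3 -c "
from h import *
go([.629,-.271,.043],0)"
```

```text
time: 8.45
ee_pos: [0.6324, -0.2717, 0.0654]
eef_rot: [1.0, 0.005, 0.005, 0.003]
ft_force: [0.8, -0.1, -0.4]
width: 0.0409
pos [ 0.6324 -0.2717  0.0654] yaw 0.6 t 8.45 OFF mm [-3.6 -0.8 22.3] TURN [ 0.3 -0.6  0.6] F [ 0.8 -0.1 -0.4] w 0.040906340816697834
```

```bash
python3 -m inch '[{"offset":[-0.0035,-0.001,0.002],"turn":[0,-0.6,0],"fingers":0.036},{"offset":[0,0,0.008],"turn":[0,0,0],"fingers":0.036},{"offset":[0,0,0.007],"turn":[0,0,0],"fingers":0.036},{"offset":[0,0,0.003],"turn":[0,0,0],"fingers":0.036},{"offset":[0,0,0],"turn":[0,0,0],"fingers":0.036}]' 25
python3 -c "
from h import *
go([.629,-.271,.043],0)"
```

```text
time: 9.07
ee_pos: [0.6285, -0.2706, 0.0439]
eef_rot: [1.0, 0.005, -0.001, 0.003]
ft_force: [0.0, 0.2, -1.1]
width: 0.041
pos [ 0.6285 -0.2706  0.0439] yaw 0.6 t 9.075 OFF mm [0.5 0.4 0.9] TURN [0.3 0.1 0.6] F [ 0.   0.2 -1.1] w 0.04099951243008886
```

```bash
python3 -m inch '[{"offset":[0,0,0.001],"turn":[0,0,0],"fingers":0.036},{"offset":[0,0,0],"turn":[0,0,0],"fingers":0.087},{"offset":[0,0,0],"turn":[0,0,0],"fingers":0.087},{"offset":[0,0,0],"turn":[0,0,0],"fingers":0.087},{"offset":[0,0,0],"turn":[0,0,0],"fingers":0.087}]' 25
python3 -m inch '[{"offset":[0,0,-0.03],"turn":[0,0,0],"fingers":0.087},{"offset":[0,0,-0.05],"turn":[0,0,0],"fingers":0.087},{"offset":[0,0,-0.05],"turn":[0,0,0],"fingers":0.087},{"offset":[0,0,-0.05],"turn":[0,0,0],"fingers":0.087},{"offset":[0,0,0],"turn":[0,0,0],"fingers":0.087}]' 25
python3 - <<'E'
from h import *
go([.42,-.091,.22],0)
s=r.read_state();im=save('wrist','w5.png')
for d in find('violet_bottle')[:2]: print(d[:2],fit('wrist','bottle',d[1],(.62,-.27),s,.008))
E
```

```text
time: 9.7
ee_pos: [0.6293, -0.2709, 0.044]
eef_rot: [1.0, 0.005, 0.0, 0.003]
ft_force: [-0.7, -0.2, 0.2]
width: 0.0731
time: 10.32
ee_pos: [0.6289, -0.2694, 0.2293]
eef_rot: [1.0, 0.005, -0.0, 0.003]
ft_force: [0.8, 1.2, -0.1]
width: 0.087
pos [ 0.6289 -0.2694  0.2293] yaw 0.6 t 10.325 OFF mm [-207.1 -180.6    8.3] TURN [0.3 0.  0.6] F [ 0.8  1.2 -0.1] w 0.08703786806580394
(0.84, [242.2, 157.4, 271.4, 192.6]) (array([ 0.6252, -0.2707]), array([-2.2, -2.9,  2.2,  2.7]))
```

View pics/w5.png

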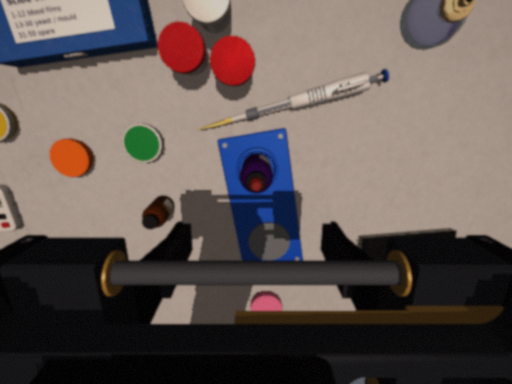

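The violet bottle stands upright in the ring, around (256,172). Next is the red bottle.

```bash
python3 -m inch '[{"offset":[-0.041,-0.036,0],"turn":[0,0,0],"fingers":0.087},{"offset":[-0.041,-0.036,0],"turn":[0,0,0],"fingers":0.087},{"offset":[-0.041,-0.036,0],"turn":[0,0,0],"fingers":0.087},{"offset":[-0.041,-0.036,0],"turn":[0,0,0],"fingers":0.087},{"offset":[-0.02,-0.02,0],"turn":[0,0,0],"fingers":0.087}]' 25
python3 -m inch '[{"offset":[0,0,0],"turn":[0,0,0],"fingers":0.087},{"offset":[0,0,0],"turn":[0,0,0],"fingers":0.087}]'
python3 - <<'E'
from h import *
s=r.read_state();im=save('wrist','w6.png')
for d in find('red_bottle')[:2]: print(d[:2],fit('wrist','bottle',d[1],(.42,-.09),s))
for d in find('red_dish')[:2]: print(d[:2],fit('wrist','dish',d[1],(.455,.088),s))
go([.42,-.091,.035],0)
E
```

```text
time: 11.05
ee_pos: [0.4326, -0.1032, 0.2152]
eef_rot: [1.0, 0.003, -0.011, -0.001]
ft_force: [0.1, -0.1, 0.2]
width: 0.0872
time: 11.3
ee_pos: [0.4308, -0.1029, 0.2135]
eef_rot: [1.0, 0.004, -0.012, -0.001]
ft_force: [-0.0, 0.6, -0.2]
width: 0.0874
(0.97, [229.0, 156.0, 261.8, 197.1]) (array([ 0.4225, -0.0889]), array([-0.8, -0.8,  0.8,  0.8]))
(0.59, [90.0, 121.6, 135.9, 166.3]) (array([0.4597, 0.0922]), array([-0.9,  1. ,  0.9, -1. ]))
pos [ 0.4312 -0.1028  0.2138] yaw 0.4 t 11.45 OFF mm [ -7.  -11.3 179. ] TURN [-0.2  1.3  0.4] F [-0.8 -0.7  1. ] w 0.08727370068769602
```

```bash
python3 -m inch '[{"offset":[-0.008,-0.014,0],"turn":[0,1.3,0.4],"fingers":0.087},{"offset":[0,0,0.05],"turn":[0,0,0],"fingers":0.087},{"offset":[0,0,0.03],"turn":[0,0,0],"fingers":0.087},{"offset":[0,0,0],"turn":[0,0,0],"fingers":0.087}]' 25
python3 - <<'E'
from h import *
s=r.read_state();im=r.camera('wrist')
for d in find('red_bottle')[:1]: print(d[:2],fit('wrist','bottle',d[1],(.42,-.09),s))
go([.4225,-.089,.035],0)
E
```

```text
time: 11.95
ee_pos: [0.4251, -0.0896, 0.1319]
eef_rot: [1.0, -0.001, 0.0, -0.003]
ft_force: [0.5, 0.2, 0.4]
width: 0.0872
(0.61, [234.4, 168.3, 277.8, 228.5]) (array([ 0.4205, -0.0886]), array([-0.8,  0.7,  0.8, -0.5]))
pos [ 0.4265 -0.0898  0.1341] yaw -0.1 t 12.05 OFF mm [-4.4 -0.4 99.1] TURN [-0.2 -0.2 -0.1] F [ 0.8 -1.1  0.4] w 0.08717709615608552
```

```bash
python3 -m inch '[{"offset":[-0.005,-0.001,0],"turn":[0,0,0],"fingers":0.087},{"offset":[0,0,0.045],"turn":[0,0,0],"fingers":0.087},{"offset":[0,0,0.04],"turn":[0,0,0],"fingers":0.087},{"offset":[0,0,0.01],"turn":[0,0,0],"fingers":0.087},{"offset":[0,0,0],"turn":[0,0,0],"fingers":0.087}]' 25
python3 - <<'E'
from h import *
s=r.read_state();im=r.camera('wrist')
for d in find('red_bottle')[:1]: print(d[:2],fit('wrist','bottle',d[1],(.42,-.09),s))
go([.4215,-.089,.035],0)
E
```

```text
time: 12.68
ee_pos: [0.4265, -0.0903, 0.0435]
eef_rot: [1.0, -0.002, 0.007, -0.0]
ft_force: [0.3, 0.3, -0.2]
width: 0.0865
(0.62, [219.5, 196.4, 289.4, 306.5]) (array([ 0.4209, -0.0887]), array([ 0.9, -1.7, -0.9,  1.1]))
pos [ 0.4271 -0.0904  0.0441] yaw -0.2 t 12.775 OFF mm [-5.7 -1.4  9. ] TURN [ 0.  -0.9 -0.2] F [ 0.5 -0.7  0.5] w 0.08698827076291446
```

```bash
python3 -m inch '[{"offset":[-0.006,-0.001,0.008],"turn":[0,-0.9,0],"fingers":0.087},{"offset":[0,0,0],"turn":[0,0,0],"fingers":0.087},{"offset":[0,0,0],"turn":[0,0,0],"fingers":0.036},{"offset":[0,0,0],"turn":[0,0,0],"fingers":0.036},{"offset":[0,0,0],"turn":[0,0,0],"fingers":0.036}]' 25
python3 -m inch '[{"offset":[0,0,0],"turn":[0,0,0],"fingers":0.036},{"offset":[0,0,0],"turn":[0,0,0],"fingers":0.036},{"offset":[0,0,0],"turn":[0,0,0],"fingers":0.036},{"offset":[0,0,0],"turn":[0,0,0],"fingers":0.036}]' 
python3 -c "
from h import *
go([.613,.286,.15],0)"
```

```text
time: 13.4
ee_pos: [0.4224, -0.0899, 0.0379]
eef_rot: [1.0, -0.002, 0.001, 0.001]
ft_force: [-0.9, -0.1, -0.1]
width: 0.0648
time: 13.9
ee_pos: [0.4224, -0.09, 0.0379]
eef_rot: [1.0, -0.002, 0.001, 0.001]
ft_force: [0.2, -0.3, 0.7]
width: 0.0409
pos [ 0.4224 -0.09    0.0379] yaw -0.3 t 13.9 OFF mm [ 189.1 -376.6 -112.3] TURN [ 0.1 -0.1 -0.3] F [ 0.2 -0.3  0.7] w 0.040874156078639666
```

```bash
python3 -m inch '[{"offset":[0,0,-0.03],"turn":[0,0,0],"fingers":0.036},{"offset":[0,0,-0.04],"turn":[0,0,0],"fingers":0.036},{"offset":[0,0,-0.04],"turn":[0,0,0],"fingers":0.036},{"offset":[0.012,-0.023,0],"turn":[0,0,0],"fingers":0.036},{"offset":[0.025,-0.047,0],"turn":[0,0,0],"fingers":0.036}]' 25
python3 -m inch '[{"offset":[0.025,-0.047,0],"turn":[0,0,0],"fingers":0.036},{"offset":[0.025,-0.047,0],"turn":[0,0,0],"fingers":0.036},{"offset":[0.025,-0.047,0],"turn":[0,0,0],"fingers":0.036},{"offset":[0.025,-0.047,0],"turn":[0,0,0],"fingers":0.036},{"offset":[0.025,-0.047,0],"turn":[0,0,0],"fingers":0.036}]'
python3 -m inch '[{"offset":[0.012,-0.015,0],"turn":[0,0,0],"fingers":0.036},{"offset":[0,0,0],"turn":[0,0,0],"fingers":0.036},{"offset":[0,0,0],"turn":[0,0,0],"fingers":0.036}]'
python3 - <<'E'
from h import *
go([.613,.286,.046],0)
s=r.read_state(); np.save('s3.npy',np.r_[s['ee_pos'],s['eef_rot']]); im=save('wrist','w7.png')
for d in find('black_tray')[:1]: print(d[:2])
for d in find('red_bottle')[:1]: print(d[:2],fit('wrist','bottle',d[1],s['ee_pos'][:2],s,s['ee_pos'][2]-.038))
E
```

```text
time: 14.52
ee_pos: [0.4586, -0.0219, 0.151]
eef_rot: [1.0, -0.006, 0.0, 0.001]
ft_force: [1.5, -0.5, -1.7]
width: 0.0412
time: 15.15
ee_pos: [0.5909, 0.2167, 0.1501]
eef_rot: [1.0, -0.009, 0.001, 0.002]
ft_force: [1.0, -0.8, -0.4]
width: 0.0411
time: 15.52
ee_pos: [0.6024, 0.2359, 0.1481]
eef_rot: [1.0, -0.006, -0.001, 0.001]
ft_force: [0.3, 0.1, -0.6]
width: 0.0411
pos [0.6024 0.2359 0.1481] yaw -0.7 t 15.525 OFF mm [ 10.1 -50.5 101.9] TURN [ 0.2  0.1 -0.7] F [ 0.3  0.1 -0.6] w 0.041051559223735656
(0.84, [160.1, 121.9, 260.6, 300.5])
(0.75, [224.4, 192.0, 291.9, 309.7]) (array([0.6008, 0.2352]), array([-1.7, -0.6,  1.7,  0.6]))
```

View pics/w7.png

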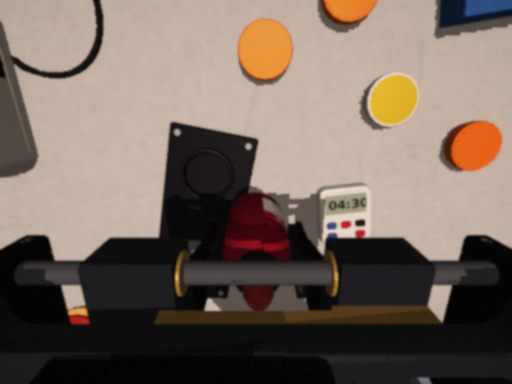

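```bash
python3 - <<'E'
from h import *
q=np.load('s3.npy'); s={'ee_pos':q[:3],'eef_rot':q[3:]}
W=lambda u,v,z:p2w('wrist',u,v,z,s)[:2]
a=W(171,122,.008);b=W(258,139,.008);d=a-b;th=np.arctan2(-d[0],d[1])
th=np.arctan2(d[1],d[0])-np.pi/2;print(a,b,np.hypot(*d),np.degrees(th),(a+b)/2-.05*np.array([np.cos(th),np.sin(th)]))
print(W(209,174,.014))
im=cv2.imread('pics/w7.png'); c=cv2.resize(im[110:220,150:270],None,fx=5,fy=5,interpolation=cv2.INTER_CUBIC); c=np.clip(c.astype(float)*3,0,255).astype(np.uint8); cv2.imwrite('pics/w7c.png',c)
E
```

```text
[0.67048866 0.32818162] [0.65074885 0.23325347] 0.09695882683690597 -11.746949858503122 [0.61166594 0.29089702]
[0.61293691 0.28947401]
```

View pics/w7c.png

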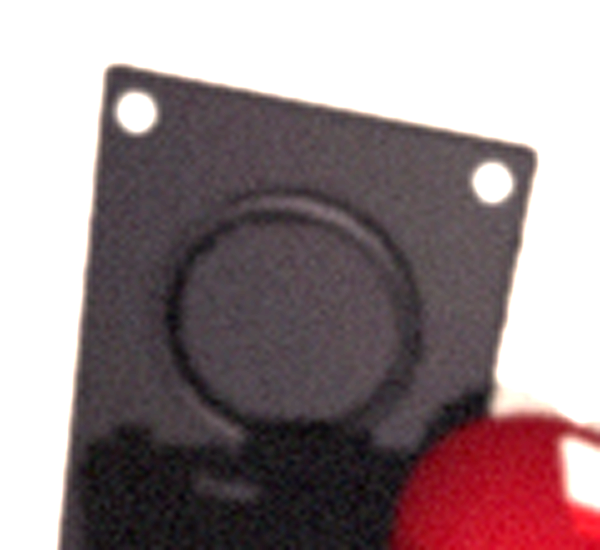

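```bash
python3 - <<'E'
from h import *
q=np.load('s3.npy'); s={'ee_pos':q[:3],'eef_rot':q[3:]}
pts=np.array([p2w('wrist',150+u/5,110+v/5,.02,s)[:2] for u,v in [(165,300),(180,255),(205,225),(250,194),(290,187),(340,195),(385,228),(412,268),(423,320)]])
o=least_squares(lambda c:np.hypot(*(pts-c[:2]).T)-c[2],[.61,.29,.03]); print(o.x,(o.fun*1000).round(1))
o=least_squares(lambda c:np.hypot(*(pts-c).T)-.0305,[.61,.29]); print(o.x)
go([.613,.289,.046],0)
E
```

```text
[0.6153297  0.28812284 0.02843281] [ 0.6 -0.2 -0.8 -0.   0.2  0.6 -0.  -0.2 -0.2]
[0.61266367 0.28834449]
pos [0.6027 0.2353 0.1485] yaw -0.8 t 15.675 OFF mm [  9.6 -54.1 102.4] TURN [ 0.2  0.  -0.8] F [ 0.  -0.6 -1. ] w 0.04104290649849663
```

The black ring is at crop (292,310), or world (0.613, 0.289). I'll move over it and lower to just above the rim.

```bash
python3 -m inch '[{"offset":[0.011,-0.054,0],"turn":[0,0,-0.8],"fingers":0.036},{"offset":[0,0,0],"turn":[0,0,0],"fingers":0.036},{"offset":[0,0,0.04],"turn":[0,0,0],"fingers":0.036},{"offset":[0,0,0.03],"turn":[0,0,0],"fingers":0.036},{"offset":[0,0,0],"turn":[0,0,0],"fingers":0.036}]' 25
python3 -c "
from h import *
go([.614,.289,.046],0)"
```

```text
time: 16.3
ee_pos: [0.6167, 0.284, 0.0789]
eef_rot: [1.0, -0.003, 0.002, 0.003]
ft_force: [0.5, 0.6, -0.0]
width: 0.041
pos [0.6167 0.284  0.0789] yaw -0.4 t 16.3 OFF mm [-2.8 -5.1 32.9] TURN [ 0.3 -0.2 -0.4] F [ 0.5  0.6 -0. ] w 0.040958959261213505
```

```bash
python3 -m inch '[{"offset":[-0.003,-0.005,0],"turn":[0,0,0],"fingers":0.036},{"offset":[0,0,0.015],"turn":[0,0,0],"fingers":0.036},{"offset":[0,0,0],"turn":[0,0,0],"fingers":0.036},{"offset":[0,0,0],"turn":[0,0,0],"fingers":0.036}]' 25
python3 - <<'E'
from h import *
go([.614,.289,.046],0)
s=r.read_state(); im=save('wrist','w8.png'); 
for d in find('red_bottle')[:1]: print(d[:2],fit('wrist','bottle',d[1],s['ee_pos'][:2],s,s['ee_pos'][2]-.038))
E
```

```text
time: 16.8
ee_pos: [0.6154, 0.2891, 0.0671]
eef_rot: [1.0, -0.004, 0.004, 0.002]
ft_force: [-0.3, -0.6, -1.1]
width: 0.0411
pos [0.6154 0.2891 0.0671] yaw -0.5 t 16.8 OFF mm [-1.6  0.  21.1] TURN [ 0.2 -0.5 -0.5] F [-0.3 -0.6 -1.1] w 0.04106370596508645
(0.65, [224.2, 190.8, 289.1, 308.1]) (array([0.6144, 0.2893]), array([-3. ,  0.2,  3. ,  0.1]))
```

```bash
python3 -m inch '[{"offset":[-0.0015,0,0.006],"turn":[0,-0.5,0],"fingers":0.036},{"offset":[0,0,0.006],"turn":[0,0,0],"fingers":0.036},{"offset":[0,0,0.005],"turn":[0,0,0],"fingers":0.036},{"offset":[0,0,0.002],"turn":[0,0,0],"fingers":0.036},{"offset":[0,0,0],"turn":[0,0,0],"fingers":0.036}]' 25
python3 -c "
from h import *
go([.614,.289,.046],0)"
```

```text
time: 17.52
ee_pos: [0.6136, 0.2887, 0.0463]
eef_rot: [1.0, -0.004, -0.001, 0.002]
ft_force: [-0.4, -0.7, -0.4]
width: 0.0411
pos [0.6136 0.2887 0.0463] yaw -0.5 t 17.525 OFF mm [ 0.4 -0.3  0.3] TURN [ 0.3  0.1 -0.5] F [-0.4 -0.7 -0.4] w 0.04107968594681635
```

```bash
python3 -m inch '[{"offset":[0,0,0],"turn":[0,0,0],"fingers":0.087},{"offset":[0,0,0],"turn":[0,0,0],"fingers":0.087},{"offset":[0,0,0],"turn":[0,0,0],"fingers":0.087},{"offset":[0,0,0],"turn":[0,0,0],"fingers":0.087},{"offset":[0,0,0],"turn":[0,0,0],"fingers":0.087}]' 25
python3 -m inch '[{"offset":[0,0,-0.03],"turn":[0,0,0],"fingers":0.087},{"offset":[0,0,-0.05],"turn":[0,0,0],"fingers":0.087},{"offset":[0,0,-0.05],"turn":[0,0,0],"fingers":0.087},{"offset":[0,0,-0.05],"turn":[0,0,0],"fingers":0.087},{"offset":[0,0,0],"turn":[0,0,0],"fingers":0.087}]' 25
python3 - <<'E'
from h import *
go([.48,.089,.2],0)
s=r.read_state();im=save('wrist','w9.png')
for d in find('red_bottle')[:2]: print(d[:2],fit('wrist','bottle',d[1],(.61,.29),s,.008))
E
```

```text
time: 18.15
ee_pos: [0.6141, 0.2891, 0.0473]
eef_rot: [1.0, -0.004, -0.0, 0.002]
ft_force: [0.1, -0.0, -0.4]
width: 0.082
time: 18.77
ee_pos: [0.6137, 0.2896, 0.2322]
eef_rot: [1.0, -0.004, -0.001, 0.002]
ft_force: [0.4, -0.2, -0.3]
width: 0.087
pos [0.6137 0.2896 0.2322] yaw -0.5 t 18.775 OFF mm [-132.   201.5   33.3] TURN [ 0.2  0.1 -0.5] F [ 0.4 -0.2 -0.3] w 0.08695644030578858
(0.83, [239.2, 153.9, 272.2, 190.9]) (array([0.6127, 0.29  ]), array([-0.2, -1.7,  0.2,  1.6]))
```

View pics/w9.png

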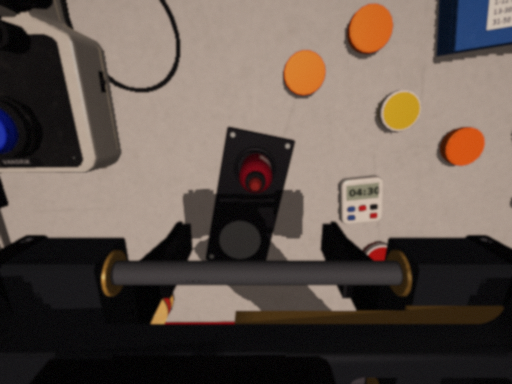

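The red bottle stands upright in the black ring, near (256,172). Next is the red dish.

```bash
python3 -m inch '[{"offset":[-0.03,0.045,0],"turn":[0,0,0],"fingers":0.087},{"offset":[-0.03,0.045,0],"turn":[0,0,0],"fingers":0.087},{"offset":[-0.03,0.045,0],"turn":[0,0,0],"fingers":0.087},{"offset":[-0.03,0.045,0.02],"turn":[0,0,0],"fingers":0.087},{"offset":[-0.01,0.01,0.02],"turn":[0,0,0],"fingers":0.087}]' 25
python3 -m inch '[{"offset":[0,0,0],"turn":[0,0,0],"fingers":0.087},{"offset":[0,0,0],"turn":[0,0,0],"fingers":0.087}]'
python3 - <<'E'
from h import *
s=r.read_state();im=r.camera('wrist')
for d in find('red_dish')[:2]: print(d[:2],fit('wrist','dish',d[1],(.455,.088),s))
go([.457,.089,.1],0)
E
```

```text
time: 19.5
ee_pos: [0.4736, 0.0922, 0.1805]
eef_rot: [1.0, -0.005, -0.01, 0.004]
ft_force: [1.4, 0.2, 0.7]
width: 0.0873
time: 19.75
ee_pos: [0.4722, 0.091, 0.1787]
eef_rot: [1.0, -0.006, -0.012, 0.005]
ft_force: [0.4, 1.2, -0.6]
width: 0.0871
(0.73, [233.1, 159.1, 280.2, 202.9]) (array([0.4602, 0.0895]), array([ 1.6, -0.6, -1.6,  0.6]))
pos [0.4724 0.0914 0.1788] yaw -0.6 t 19.85 OFF mm [-13.5   1.9  79.1] TURN [ 0.5  1.3 -0.6] F [ 0.2 -0.5  0. ] w 0.08702910606738704
```

```bash
python3 -m inch '[{"offset":[-0.012,0.002,0],"turn":[0.5,1.3,-0.6],"fingers":0.087},{"offset":[0,0,0.05],"turn":[0,0,0],"fingers":0.087},{"offset":[0,0,0.05],"turn":[0,0,0],"fingers":0.087},{"offset":[0,0,0.03],"turn":[0,0,0],"fingers":0.087},{"offset":[0,0,0],"turn":[0,0,0],"fingers":0.087}]' 25
python3 - <<'E'
from h import *
s=r.read_state();im=save('wrist','w10.png')
for d in find('red_dish')[:2]: print(d[:2],fit('wrist','dish',d[1],(.459,.0895),s))
go([.459,.0895,.004],0)
E
```

```text
time: 20.48
ee_pos: [0.4648, 0.0954, 0.0489]
eef_rot: [1.0, 0.003, 0.003, -0.002]
ft_force: [-0.4, -0.0, 0.6]
width: 0.0868
(0.92, [228.3, 187.1, 300.9, 254.9]) (array([0.4586, 0.0893]), array([ 1.4, -1.5, -1.4,  1.5]))
pos [0.4664 0.0955 0.0511] yaw 0.3 t 20.575 OFF mm [-7.9  6.1 47. ] TURN [-0.2 -0.6  0.3] F [ 0.3 -0.3 -0.7] w 0.08708523401792537
```

View pics/w10.png

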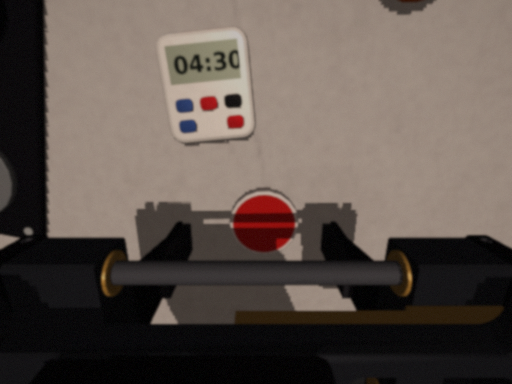

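The red dish at (264,220) is lined up between the fingers.

```bash
python3 -m inch '[{"offset":[-0.008,0.006,0.01],"turn":[0,-0.6,0],"fingers":0.087},{"offset":[0,0,0.02],"turn":[0,0,0],"fingers":0.087},{"offset":[0,0,0.01],"turn":[0,0,0],"fingers":0.087},{"offset":[0,0,0],"turn":[0,0,0],"fingers":0.087},{"offset":[0,0,0],"turn":[0,0,0],"fingers":0.087}]' 20
python3 - <<'E'
from h import *
go([.4587,.0894,.003],0)
E
```

```text
time: 21.2
ee_pos: [0.4611, 0.0888, 0.0138]
eef_rot: [1.0, 0.003, 0.003, -0.002]
ft_force: [0.3, -0.1, 0.2]
width: 0.087
pos [0.4611 0.0888 0.0138] yaw 0.3 t 21.2 OFF mm [-2.5 -0.6 10.8] TURN [-0.2 -0.3  0.3] F [ 0.3 -0.1  0.2] w 0.08696997676248228
```

```bash
python3 -m inch '[{"offset":[-0.0025,0,0.009],"turn":[0,-0.3,0],"fingers":0.087},{"offset":[0,0,0],"turn":[0,0,0],"fingers":0.05},{"offset":[0,0,0],"turn":[0,0,0],"fingers":0.05},{"offset":[0,0,0],"turn":[0,0,0],"fingers":0.05},{"offset":[0,0,0],"turn":[0,0,0],"fingers":0.05}]' 20
python3 -m inch '[{"offset":[0,0,0],"turn":[0,0,0],"fingers":0.05},{"offset":[0,0,0],"turn":[0,0,0],"fingers":0.05}]'
python3 - <<'E'
from h import *
go([.51,-.293,.12],0)
E
```

```text
time: 21.82
ee_pos: [0.4591, 0.0889, 0.0051]
eef_rot: [1.0, 0.003, 0.001, -0.002]
ft_force: [0.4, 0.4, -0.2]
width: 0.0559
time: 22.08
ee_pos: [0.4592, 0.0889, 0.0052]
eef_rot: [1.0, 0.003, 0.001, -0.002]
ft_force: [0.1, -0.2, -0.7]
width: 0.0542
pos [0.4592 0.0889 0.0052] yaw 0.3 t 22.075 OFF mm [  49.   381.7 -116.1] TURN [-0.2 -0.1  0.3] F [ 0.1 -0.2 -0.7] w 0.054238213008340266
```

```bash
python3 -m inch '[{"offset":[0,0,-0.03],"turn":[0,0,0],"fingers":0.05},{"offset":[0,0,-0.04],"turn":[0,0,0],"fingers":0.05},{"offset":[0,0,-0.03],"turn":[0,0,0],"fingers":0.05},{"offset":[0.003,0.022,0],"turn":[0,0,0],"fingers":0.05},{"offset":[0.006,0.042,0],"turn":[0,0,0],"fingers":0.05}]' 20
python3 -m inch '[{"offset":[0.006,0.042,0],"turn":[0,0,0],"fingers":0.05},{"offset":[0.006,0.042,0],"turn":[0,0,0],"fingers":0.05},{"offset":[0.006,0.042,0],"turn":[0,0,0],"fingers":0.05},{"offset":[0.006,0.042,0],"turn":[0,0,0],"fingers":0.05},{"offset":[0.006,0.042,0],"turn":[0,0,0],"fingers":0.05}]'
python3 -m inch '[{"offset":[0.005,0.03,0],"turn":[0,0,0],"fingers":0.05},{"offset":[0,0,0],"turn":[0,0,0],"fingers":0.05},{"offset":[0,0,0],"turn":[0,0,0],"fingers":0.05}]'
python3 - <<'E'
from h import *
go([.51,-.292,.019],0)
s=r.read_state(); np.save('s3.npy',np.r_[s['ee_pos'],s['eef_rot']]); im=save('wrist','w11.png')
for d in find('red_dish')[:1]: print(d[:2],fit('wrist','dish',d[1],s['ee_pos'][:2],s,s['ee_pos'][2]-.005))
E
```

```text
time: 22.7
ee_pos: [0.4681, 0.0264, 0.1084]
eef_rot: [1.0, 0.006, 0.001, -0.002]
ft_force: [0.7, -0.5, -0.1]
width: 0.0544
time: 23.32
ee_pos: [0.5014, -0.1899, 0.1085]
eef_rot: [1.0, 0.007, 0.002, -0.001]
ft_force: [0.7, 1.1, -0.9]
width: 0.0544
time: 23.7
ee_pos: [0.5062, -0.2237, 0.1077]
eef_rot: [1.0, 0.004, 0.001, -0.002]
ft_force: [0.0, 1.1, 0.8]
width: 0.0542
pos [ 0.5062 -0.2237  0.1077] yaw 0.5 t 23.7 OFF mm [ 3.1 68.6 88.5] TURN [-0.2 -0.1  0.5] F [0.  1.1 0.8] w 0.05415503949099586
(0.85, [214.4, 199.3, 301.4, 259.1]) (array([ 0.5126, -0.2243]), array([ -1.2, -14. ,   1.1,  15.7]))
```

View pics/w11.png

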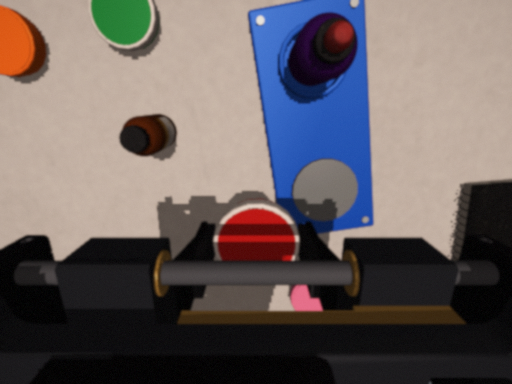

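```bash
cat >> h.py <<'E'
def pad(fn,s,seed):
    im=cv2.imread('pics/'+fn); hsv=cv2.cvtColor(cv2.GaussianBlur(im,(3,3),0),cv2.COLOR_BGR2HSV)
    m=(hsv[...,1]<110).astype(np.uint8); n,l,st,c=cv2.connectedComponentsWithStats(m); k=l[seed[1],seed[0]]
    cn,_=cv2.findContours((l==k).astype(np.uint8),cv2.RETR_EXTERNAL,cv2.CHAIN_APPROX_NONE); cn=max(cn,key=cv2.contourArea)[:,0]
    W=np.array([p2w('wrist',u,v,.014,s)[:2] for u,v in cn])
    o=least_squares(lambda c:np.hypot(*(W-c).T)-.033,W.mean(0),loss='soft_l1',f_scale=.001)
    print('pad',st[k],o.x.round(4),'resid mm',np.abs(o.fun).mean()*1000)
E
python3 - <<'E'
from h import *
q=np.load('s3.npy'); s={'ee_pos':q[:3],'eef_rot':q[3:]}
pad('w11.png',s,(325,190))
go([.51,-.292,.019],0)
E
```

```text
pad [ 292  159   66   62 3205] [ 0.5098 -0.2913] resid mm 0.8335963770563904
pos [ 0.5061 -0.2237  0.1078] yaw 0.5 t 23.8 OFF mm [ 3.1 68.6 88.6] TURN [-0.2 -0.1  0.5] F [-0.2  0.5 -0.5] w 0.05465761246368286
```

```bash
python3 -m inch '[{"offset":[0.002,0.034,0],"turn":[0,0,0],"fingers":0.05},{"offset":[0.002,0.034,0],"turn":[0,0,0],"fingers":0.05},{"offset":[0,0,0.03],"turn":[0,0,0],"fingers":0.05},{"offset":[0,0,0.03],"turn":[0,0,0],"fingers":0.05},{"offset":[0,0,0],"turn":[0,0,0],"fingers":0.05}]' 20
python3 - <<'E'
from h import *
go([.51,-.2915,.0195],0)
E
```

```text
time: 24.42
ee_pos: [0.5129, -0.2885, 0.0478]
eef_rot: [1.0, 0.008, 0.002, -0.001]
ft_force: [0.3, 0.3, 0.6]
width: 0.0541
pos [ 0.5129 -0.2885  0.0478] yaw 1.0 t 24.425 OFF mm [-3.1  3.  28.3] TURN [-0.1 -0.3  1. ] F [0.3 0.3 0.6] w 0.05407908127600474
```

```bash
python3 -m inch '[{"offset":[-0.003,0.003,0.01],"turn":[0,0,0],"fingers":0.05},{"offset":[0,0,0.009],"turn":[0,-0.3,0],"fingers":0.05},{"offset":[0,0,0],"turn":[0,0,0],"fingers":0.05},{"offset":[0,0,0],"turn":[0,0,0],"fingers":0.05}]' 20
python3 - <<'E'
from h import *
go([.51,-.2915,.0195],0)
E
```

```text
time: 24.92
ee_pos: [0.5118, -0.2912, 0.0309]
eef_rot: [1.0, 0.009, 0.001, 0.0]
ft_force: [-0.0, -0.4, 0.4]
width: 0.0544
pos [ 0.5118 -0.2912  0.0309] yaw 1.1 t 24.925 OFF mm [-1.8  0.2 11.4] TURN [ 0.  -0.1  1.1] F [-0.  -0.4  0.4] w 0.054423253383361174
```

```bash
python3 -m inch '[{"offset":[-0.002,0,0.006],"turn":[0,-0.1,0],"fingers":0.05},{"offset":[0,0,0.005],"turn":[0,0,0],"fingers":0.05},{"offset":[0,0,0],"turn":[0,0,0],"fingers":0.05},{"offset":[0,0,0],"turn":[0,0,0],"fingers":0.05}]' 20
python3 - <<'E'
from h import *
go([.51,-.2915,.0195],0)
E
```

```text
time: 25.42
ee_pos: [0.5099, -0.2914, 0.0196]
eef_rot: [1.0, 0.009, 0.001, 0.0]
ft_force: [-0.1, 0.7, 0.2]
width: 0.0545
pos [ 0.5099 -0.2914  0.0196] yaw 1.1 t 25.425 OFF mm [0.1 0.1 0.1] TURN [ 0.  -0.1  1.1] F [-0.1  0.7  0.2] w 0.054454089889947654
```

```bash
python3 -m inch '[{"offset":[0,0,0.0005],"turn":[0,0,0],"fingers":0.05},{"offset":[0,0,0],"turn":[0,0,0],"fingers":0.087},{"offset":[0,0,0],"turn":[0,0,0],"fingers":0.087},{"offset":[0,0,0],"turn":[0,0,0],"fingers":0.087},{"offset":[0,0,0],"turn":[0,0,0],"fingers":0.087}]' 20
python3 -m inch '[{"offset":[0,0,-0.03],"turn":[0,0,0],"fingers":0.087},{"offset":[0,0,-0.05],"turn":[0,0,0],"fingers":0.087},{"offset":[0,0,-0.05],"turn":[0,0,0],"fingers":0.087},{"offset":[0,0,-0.05],"turn":[0,0,0],"fingers":0.087},{"offset":[0,0,0],"turn":[0,0,0],"fingers":0.087}]' 20
python3 - <<'E'
from h import *
go([.69,.089,.2],0)
s=r.read_state();im=save('wrist','w12.png')
for d in find('red_dish')[:3]: print(d[:2],fit('wrist','dish',d[1],(.51,-.29),s,.014))
for d in find('violet_bottle')[:1]: print(d[:2],fit('wrist','bottle',d[1],(.628,-.27),s,.008))
E
```

```text
time: 26.05
ee_pos: [0.5103, -0.2916, 0.0195]
eef_rot: [1.0, 0.009, 0.001, 0.0]
ft_force: [-0.0, -0.8, 0.1]
width: 0.0842
time: 26.68
ee_pos: [0.5095, -0.2911, 0.2047]
eef_rot: [1.0, 0.009, 0.0, -0.0]
ft_force: [-0.3, 0.1, -0.2]
width: 0.0867
pos [ 0.5095 -0.2911  0.2047] yaw 1.1 t 26.675 OFF mm [ 187.6 -376.6    4.8] TURN [-0.  -0.   1.1] F [-0.3  0.1 -0.2] w 0.08674775544344007
(0.91, [234.9, 152.4, 278.3, 197.7]) (array([ 0.5067, -0.2912]), array([ 0.4,  0.8, -0.4, -0.8]))
(0.93, [220.0, 48.3, 259.9, 97.3]) (array([ 0.6263, -0.2719]), array([-0.5,  0.9,  0.5, -1.2]))
```

View pics/w12.png

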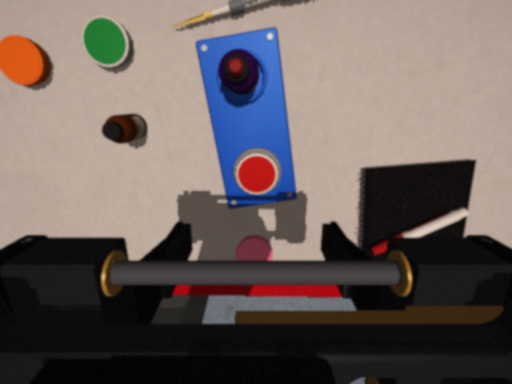

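The red dish sits on the pad at (257,174). Next is the yellow dish.

```bash
python3 -m inch '[{"offset":[0.012,-0.023,0],"turn":[0,0,1.1],"fingers":0.087},{"offset":[0.024,-0.047,0],"turn":[0,0,0],"fingers":0.087},{"offset":[0.024,-0.047,0],"turn":[0,0,0],"fingers":0.087},{"offset":[0.024,-0.047,0],"turn":[0,0,0],"fingers":0.087},{"offset":[0.024,-0.047,0],"turn":[0,0,0],"fingers":0.087}]' 20
python3 -m inch '[{"offset":[0.024,-0.047,0],"turn":[0,0,0],"fingers":0.087},{"offset":[0.024,-0.047,0],"turn":[0,0,0],"fingers":0.087},{"offset":[0.02,-0.03,0],"turn":[0,0,0],"fingers":0.087},{"offset":[0,0,0],"turn":[0,0,0],"fingers":0.087},{"offset":[0,0,0],"turn":[0,0,0],"fingers":0.087}]' 20
python3 - <<'E'
from h import *
s=r.read_state();im=r.camera('wrist')
for d in find('yellow_dish')[:2]: print(d[:2],im[d[2]].mean(0).round(),fit('wrist','dish',d[1],(.69,.088),s))
go([.689,.089,.1],0)
E
```

```text
time: 27.45
ee_pos: [0.6129, -0.0794, 0.1902]
eef_rot: [1.0, -0.006, -0.01, -0.003]
ft_force: [1.3, -0.5, 0.9]
width: 0.0871
time: 28.08
ee_pos: [0.6809, 0.0529, 0.1793]
eef_rot: [1.0, -0.003, -0.017, -0.004]
ft_force: [-0.4, 0.2, 0.3]
width: 0.0868
(0.73, [204.0, 147.5, 250.4, 185.3]) [186. 148.  59.] (array([0.6863, 0.0907]), array([ 0.7, -3.9, -0.7,  4.1]))
pos [0.6809 0.0525 0.1798] yaw -0.3 t 28.175 OFF mm [ 10.5 -35.9  79.8] TURN [-0.5  1.9 -0.3] F [-0.2  0.  -0.6] w 0.08699539079747287
```

```bash
python3 -m inch '[{"offset":[0.008,-0.038,0],"turn":[-0.5,1.9,0],"fingers":0.087},{"offset":[0,0,0.04],"turn":[0,0,0],"fingers":0.087},{"offset":[0,0,0.05],"turn":[0,0,0],"fingers":0.087},{"offset":[0,0,0.03],"turn":[0,0,0],"fingers":0.087},{"offset":[0,0,0],"turn":[0,0,0],"fingers":0.087}]' 20
python3 - <<'E'
from h import *
s=r.read_state();im=r.camera('wrist')
for d in find('yellow_dish')[:2]: print(d[:2],im[d[2]].mean(0).round(),fit('wrist','dish',d[1],(.69,.088),s))
go([.688,.090,.004],0)
E
```

```text
time: 28.8
ee_pos: [0.69, 0.0828, 0.0583]
eef_rot: [1.0, -0.008, 0.002, 0.002]
ft_force: [-0.0, 1.4, 0.5]
width: 0.087
(0.69, [211.5, 183.8, 281.4, 243.0]) [142. 112.  43.] (array([0.6866, 0.0911]), array([ 1.3, -4.4, -1.3,  4.6]))
pos [0.6919 0.0837 0.0616] yaw -0.9 t 28.9 OFF mm [-4.5 -6.4 57.5] TURN [ 0.2 -0.5 -0.9] F [ 1.  -0.4  1.1] w 0.08684654105075633
```

```bash
cat >> h.py <<'E'
def top(hue,z,near,s,im):
    """coloured lid: circle fit on its outline at height z"""
    hsv=cv2.cvtColor(im,cv2.COLOR_RGB2HSV); m=((abs(hsv[...,0].astype(int)-hue)<11)&(hsv[...,1]>120)&(hsv[...,2]>25)).astype(np.uint8)
    m=cv2.morphologyEx(m,cv2.MORPH_OPEN,np.ones((3,3)))
    cns,_=cv2.findContours(m,cv2.RETR_EXTERNAL,cv2.CHAIN_APPROX_NONE)
    for cn in cns:
        if cv2.contourArea(cn)<150: continue
        W=np.array([p2w('wrist',u,v,z,s)[:2] for u,v in cn[:,0]])
        if np.hypot(*(W.mean(0)-near))>.05: continue
        o=least_squares(lambda c:np.hypot(*(W-c[:2]).T)-c[2],[*W.mean(0),.025],loss='soft_l1',f_scale=.001); print('top',cv2.boundingRect(cn),o.x.round(4),'res mm',(np.abs(o.fun).mean()*1000).round(2))
E
python3 - <<'E'
from h import *
s=r.read_state();im=r.camera('wrist'); top(25,.018,(.687,.09),s,im)
go([.688,.090,.004],0)
E
```

```text
top (217, 186, 58, 55) [0.6905 0.0928 0.0239] res mm 0.21
pos [0.6924 0.0842 0.0623] yaw -0.9 t 28.95 OFF mm [-5.1 -5.9 58.3] TURN [ 0.2 -0.6 -0.9] F [-0.4 -0.5  0.5] w 0.08712611273229537
```

```bash
python3 -m inch '[{"offset":[-0.0025,-0.008,0.01],"turn":[0,-0.5,-0.9],"fingers":0.087},{"offset":[0,0,0.02],"turn":[0,0,0],"fingers":0.087},{"offset":[0,0,0.018],"turn":[0,0,0],"fingers":0.087},{"offset":[0,0,0],"turn":[0,0,0],"fingers":0.087},{"offset":[0,0,0],"turn":[0,0,0],"fingers":0.087}]' 20
python3 - <<'E'
from h import *
s=r.read_state();im=r.camera('wrist'); top(25,.018,(.687,.09),s,im)
go([.690,.092,.004],0)
E
```

```text
time: 29.58
ee_pos: [0.6912, 0.0931, 0.0133]
eef_rot: [1.0, 0.001, 0.002, 0.001]
ft_force: [-0.5, -0.1, 0.6]
width: 0.0872
top (221, 206, 74, 56) [0.6925 0.0927 0.0228] res mm 1.69
pos [0.6911 0.093  0.0132] yaw 0.1 t 29.625 OFF mm [-1.1  1.   9.2] TURN [ 0.2 -0.2  0.1] F [ 0.3  0.1 -0.1] w 0.08716336183176937
```

Well aligned; grip.

```bash
python3 -m inch '[{"offset":[0,0,0.009],"turn":[0,0,0],"fingers":0.087},{"offset":[0,0,0],"turn":[0,0,0],"fingers":0.05},{"offset":[0,0,0],"turn":[0,0,0],"fingers":0.05},{"offset":[0,0,0],"turn":[0,0,0],"fingers":0.05},{"offset":[0,0,0],"turn":[0,0,0],"fingers":0.05}]' 20
python3 -m inch '[{"offset":[0,0,0],"turn":[0,0,0],"fingers":0.05},{"offset":[0,0,0],"turn":[0,0,0],"fingers":0.05}]'
python3 - <<'E'
from h import *
go([.51,-.292,.19],0)
E
```

```text
time: 30.25
ee_pos: [0.6919, 0.0929, 0.0049]
eef_rot: [1.0, 0.001, 0.003, 0.001]
ft_force: [0.5, -1.3, -0.3]
width: 0.0552
time: 30.5
ee_pos: [0.6919, 0.0929, 0.0049]
eef_rot: [1.0, 0.001, 0.003, 0.001]
ft_force: [-0.2, 0.2, -0.4]
width: 0.0543
pos [0.6919 0.0929 0.0049] yaw 0.1 t 30.5 OFF mm [-181.4  385.1 -185.2] TURN [ 0.1 -0.3  0.1] F [-0.2  0.2 -0.4] w 0.054252324574356046
```

```bash
python3 -m inch '[{"offset":[0,0,-0.04],"turn":[0,0,0],"fingers":0.05},{"offset":[0,0,-0.05],"turn":[0,0,0],"fingers":0.05},{"offset":[0,0,-0.05],"turn":[0,0,0],"fingers":0.05},{"offset":[-0.01,0.021,0],"turn":[0,0,0],"fingers":0.05},{"offset":[-0.02,0.043,0],"turn":[0,0,0],"fingers":0.05}]' 20
python3 -m inch '[{"offset":[-0.02,0.043,0],"turn":[0,0,0],"fingers":0.05},{"offset":[-0.02,0.043,0],"turn":[0,0,0],"fingers":0.05},{"offset":[-0.02,0.043,0],"turn":[0,0,0],"fingers":0.05},{"offset":[-0.02,0.043,0],"turn":[0,0,0],"fingers":0.05},{"offset":[-0.02,0.043,0],"turn":[0,0,0],"fingers":0.05}]'
python3 -m inch '[{"offset":[-0.02,0.04,0],"turn":[0,0,0],"fingers":0.05},{"offset":[0,0,0],"turn":[0,0,0],"fingers":0.05},{"offset":[0,0,0],"turn":[0,0,0],"fingers":0.05}]'
python3 - <<'E'
from h import *
go([.5095,-.2915,.09],0)
s=r.read_state(); im=save('wrist','w13.png'); 
for d in find('red_dish')[:1]: print(d[:2],fit('wrist','dish',d[1],(.51,-.29),s,.014))
top(0,.032,(.51,-.29),s,im)
top(25,s['ee_pos'][2]+.013,s['ee_pos'][:2],s,im)
E
```

```text
time: 31.12
ee_pos: [0.6603, 0.0328, 0.1487]
eef_rot: [1.0, 0.004, 0.002, -0.0]
ft_force: [0.5, -0.6, -1.4]
width: 0.0545
time: 31.75
ee_pos: [0.5587, -0.1892, 0.1491]
eef_rot: [1.0, 0.005, 0.004, 0.0]
ft_force: [0.7, -1.0, -0.6]
width: 0.0543
time: 32.12
ee_pos: [0.5363, -0.2349, 0.1492]
eef_rot: [1.0, 0.001, 0.003, 0.001]
ft_force: [0.5, 0.3, 0.3]
width: 0.0546
pos [ 0.5363 -0.2349  0.1492] yaw 0.2 t 32.125 OFF mm [-27.4  56.3  59.2] TURN [ 0.2 -0.4  0.2] F [0.5 0.3 0.3] w 0.05461658274492622
(0.75, [211.1, 205.1, 300.4, 262.1]) (array([ 0.4774, -0.2344]), array([ 20.8,   3.3, -20.8,  -4.8]))
top (285, 190, 43, 37) [ 0.5121 -0.2916  0.0221] res mm 1.47
top (218, 212, 77, 50) [ 0.5391 -0.2344  0.021 ] res mm 2.72
```

```bash
python3 -m inch '[{"offset":[-0.013,0.028,0],"turn":[0,-0.4,0],"fingers":0.05},{"offset":[-0.013,0.028,0],"turn":[0,0,0],"fingers":0.05},{"offset":[0,0,0.03],"turn":[0,0,0],"fingers":0.05},{"offset":[0,0,0.035],"turn":[0,0,0],"fingers":0.05},{"offset":[0,0,0],"turn":[0,0,0],"fingers":0.05}]' 20
python3 - <<'E'
from h import *
go([.511,-.2915,.0375],0)
E
```

```text
time: 32.85
ee_pos: [0.5141, -0.2866, 0.0836]
eef_rot: [1.0, 0.007, 0.001, 0.001]
ft_force: [0.3, 0.5, -0.0]
width: 0.0546
pos [ 0.5141 -0.2866  0.0836] yaw 0.8 t 32.85 OFF mm [-3.2  4.7 46.1] TURN [ 0.1 -0.1  0.8] F [ 0.3  0.5 -0. ] w 0.05455025299183103
```

```bash
python3 -m inch '[{"offset":[-0.003,0.005,0.01],"turn":[0,0,0],"fingers":0.05},{"offset":[0,0,0.02],"turn":[0,0,0],"fingers":0.05},{"offset":[0,0,0.006],"turn":[0,0,0],"fingers":0.05},{"offset":[0,0,0],"turn":[0,0,0],"fingers":0.05},{"offset":[0,0,0],"turn":[0,0,0],"fingers":0.05}]' 20
python3 - <<'E'
from h import *
go([.511,-.2915,.0375],0)
E
```

```text
time: 33.48
ee_pos: [0.5137, -0.2915, 0.0486]
eef_rot: [1.0, 0.008, 0.003, 0.002]
ft_force: [0.2, 0.9, -0.1]
width: 0.0542
pos [ 0.5137 -0.2915  0.0486] yaw 0.9 t 33.475 OFF mm [-2.7 -0.  11.1] TURN [ 0.2 -0.3  0.9] F [ 0.2  0.9 -0.1] w 0.05419816495242046
```

```bash
python3 -m inch '[{"offset":[-0.0027,0,0.006],"turn":[0,-0.3,0],"fingers":0.05},{"offset":[0,0,0.005],"turn":[0,0,0],"fingers":0.05},{"offset":[0,0,0],"turn":[0,0,0],"fingers":0.05},{"offset":[0,0,0],"turn":[0,0,0],"fingers":0.05}]' 20
python3 - <<'E'
from h import *
go([.511,-.2915,.0375],0)
E
```

```text
time: 33.98
ee_pos: [0.5112, -0.2918, 0.0375]
eef_rot: [1.0, 0.008, 0.0, 0.002]
ft_force: [-0.0, -0.3, -0.9]
width: 0.0545
pos [ 0.5112 -0.2918  0.0375] yaw 0.9 t 33.975 OFF mm [-0.2 -0.3  0. ] TURN [ 0.3 -0.   0.9] F [-0.  -0.3 -0.9] w 0.05447471305140969
```

```bash
python3 -m inch '[{"offset":[0,0,0.0005],"turn":[0,0,0],"fingers":0.05},{"offset":[0,0,0],"turn":[0,0,0],"fingers":0.087},{"offset":[0,0,0],"turn":[0,0,0],"fingers":0.087},{"offset":[0,0,0],"turn":[0,0,0],"fingers":0.087},{"offset":[0,0,0],"turn":[0,0,0],"fingers":0.087}]' 20
python3 -m inch '[{"offset":[0,0,-0.03],"turn":[0,0,0],"fingers":0.087},{"offset":[0,0,-0.05],"turn":[0,0,0],"fingers":0.087},{"offset":[0,0,-0.05],"turn":[0,0,0],"fingers":0.087},{"offset":[0,0,-0.04],"turn":[0,0,0],"fingers":0.087},{"offset":[0,0,0],"turn":[0,0,0],"fingers":0.087}]' 20
python3 - <<'E'
from h import *
go([.662,-.113,.2],0)
s=r.read_state();im=save('wrist','w14.png')
for d in find('yellow_dish')[:3]: print(d[:2],fit('wrist','dish',d[1],(.51,-.29),s,.032))
top(25,.05,(.51,-.29),s,im); top(0,.032,(.51,-.29),s,im)
E
```

```text
time: 34.6
ee_pos: [0.5115, -0.2919, 0.0375]
eef_rot: [1.0, 0.008, 0.001, 0.002]
ft_force: [0.1, 0.6, -0.7]
width: 0.0836
time: 35.22
ee_pos: [0.5109, -0.2907, 0.2123]
eef_rot: [1.0, 0.008, 0.0, 0.002]
ft_force: [-0.7, 0.6, -0.5]
width: 0.0871
pos [ 0.5109 -0.2907  0.2123] yaw 0.9 t 35.225 OFF mm [ 154.  -175.3   11.7] TURN [ 0.2 -0.   0.9] F [-0.7  0.6 -0.5] w 0.08712167954130315
(0.85, [235.4, 159.4, 282.7, 198.0]) (array([ 0.5057, -0.2947]), array([ 1.8, -3.1, -1.8,  3.2]))
top (238, 159, 38, 37) [ 0.5094 -0.2913  0.0234] res mm 0.28
```

View pics/w14.png

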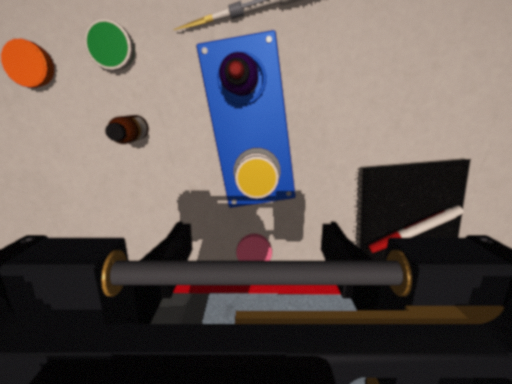

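Yellow sits squarely on red; its lid is at (257,177), world (0.5094, -0.2913). Next is the green dish.

```bash
python3 -m inch '[{"offset":[0.03,-0.035,0],"turn":[0,0,0.9],"fingers":0.087},{"offset":[0.03,-0.035,0],"turn":[0,0,0],"fingers":0.087},{"offset":[0.03,-0.035,0],"turn":[0,0,0],"fingers":0.087},{"offset":[0.03,-0.035,0],"turn":[0,0,0],"fingers":0.087},{"offset":[0.018,-0.02,0],"turn":[0,0,0],"fingers":0.087}]' 20
python3 -m inch '[{"offset":[0,0,0],"turn":[0,0,0],"fingers":0.087},{"offset":[0,0,0],"turn":[0,0,0],"fingers":0.087}]' 20
python3 - <<'E'
from h import *
s=r.read_state();im=save('wrist','w15.png')
top(60,.018,(.662,-.113),s,im);top(70,.018,(.662,-.113),s,im)
for d in find('green_dish')[:3]: print(d[:2],im[d[2]].mean(0).round(),fit('wrist','dish',d[1],(.66,-.113),s))
go([.662,-.113,.1],0)
E
```

```text
time: 35.95
ee_pos: [0.6458, -0.1287, 0.1978]
eef_rot: [1.0, -0.003, -0.009, -0.0]
ft_force: [0.2, -0.1, -0.4]
width: 0.0872
time: 36.2
ee_pos: [0.6451, -0.1266, 0.1941]
eef_rot: [1.0, -0.002, -0.011, -0.001]
ft_force: [0.2, -1.1, -0.5]
width: 0.087
top (227, 140, 35, 35) [ 0.6628 -0.1105  0.022 ] res mm 0.27
top (227, 140, 35, 35) [ 0.6628 -0.1105  0.022 ] res mm 0.27
(0.76, [224.2, 133.7, 266.9, 178.8]) [ 71. 131.  74.] (array([ 0.6624, -0.1122]), array([-0.2,  0.4,  0.2, -0.4]))
(0.66, [145.7, 152.6, 187.3, 196.7]) [206.  87.  26.] (array([ 0.6379, -0.0067]), array([-2. ,  0.4,  2.1, -0.3]))
(0.59, [0.1, 18.1, 45.6, 75.0]) [175.  72.  21.] (array([0.7897, 0.1421]), array([-8. ,  0.6,  8.6, -0.1]))
pos [ 0.645  -0.1269  0.1946] yaw -0.2 t 36.3 OFF mm [ 18.9 -13.7  94.3] TURN [-0.2  1.2 -0.2] F [-1.  -0.4 -0.7] w 0.08702206014185376
```

```bash
python3 -m inch '[{"offset":[0.019,-0.016,0],"turn":[0,1.2,0],"fingers":0.087},{"offset":[0,0,0.05],"turn":[0,0,0],"fingers":0.087},{"offset":[0,0,0.05],"turn":[0,0,0],"fingers":0.087},{"offset":[0,0,0.03],"turn":[0,0,0],"fingers":0.087},{"offset":[0,0,0],"turn":[0,0,0],"fingers":0.087}]' 20
python3 - <<'E'
from h import *
s=r.read_state();im=r.camera('wrist')
top(60,.018,(.662,-.113),s,im)
go([.6626,-.111,.004],0)
E
```

```text
time: 36.92
ee_pos: [0.6685, -0.1095, 0.0625]
eef_rot: [1.0, -0.003, 0.004, -0.001]
ft_force: [0.3, -0.5, 0.1]
width: 0.0872
top (231, 192, 56, 51) [ 0.6631 -0.1106  0.0229] res mm 0.22
pos [ 0.6695 -0.1094  0.0643] yaw -0.4 t 36.975 OFF mm [-7.5  1.8 60.2] TURN [-0.1 -0.6 -0.4] F [-0.2 -0.1  0.1] w 0.0871203173172658
```

```bash
python3 -m inch '[{"offset":[-0.008,0.001,0.01],"turn":[0,-0.6,0],"fingers":0.087},{"offset":[0,0,0.02],"turn":[0,0,0],"fingers":0.087},{"offset":[0,0,0.018],"turn":[0,0,0],"fingers":0.087},{"offset":[0,0,0],"turn":[0,0,0],"fingers":0.087},{"offset":[0,0,0],"turn":[0,0,0],"fingers":0.087}]' 20
python3 - <<'E'
from h import *
go([.663,-.1108,.005],0)
E
```

```text
time: 37.6
ee_pos: [0.6636, -0.1103, 0.0168]
eef_rot: [1.0, -0.004, 0.003, -0.001]
ft_force: [1.2, 0.5, -0.2]
width: 0.0867
pos [ 0.6636 -0.1103  0.0168] yaw -0.4 t 37.6 OFF mm [-0.7  0.5 11.8] TURN [-0.1 -0.3 -0.4] F [ 1.2  0.5 -0.2] w 0.08674128918056698
```

```bash
python3 -m inch '[{"offset":[-0.001,0,0.012],"turn":[0,-0.3,0],"fingers":0.087},{"offset":[0,0,0],"turn":[0,0,0],"fingers":0.05},{"offset":[0,0,0],"turn":[0,0,0],"fingers":0.05},{"offset":[0,0,0],"turn":[0,0,0],"fingers":0.05},{"offset":[0,0,0],"turn":[0,0,0],"fingers":0.05}]' 20
python3 -m inch '[{"offset":[0,0,0],"turn":[0,0,0],"fingers":0.05},{"offset":[0,0,0],"turn":[0,0,0],"fingers":0.05}]'
python3 - <<'E'
from h import *
go([.51,-.292,.15],0)
E
```

```text
time: 38.22
ee_pos: [0.6634, -0.1103, 0.0051]
eef_rot: [1.0, -0.004, 0.001, -0.001]
ft_force: [0.1, -0.2, 0.0]
width: 0.0558
time: 38.48
ee_pos: [0.6634, -0.1104, 0.0052]
eef_rot: [1.0, -0.004, 0.001, -0.001]
ft_force: [-0.4, -0.4, -1.0]
width: 0.0544
pos [ 0.6634 -0.1104  0.0052] yaw -0.4 t 38.475 OFF mm [-151.9  182.6 -145.1] TURN [-0.1 -0.1 -0.4] F [-0.4 -0.4 -1. ] w 0.05443148175027808
```

```bash
python3 -m inch '[{"offset":[0,0,-0.04],"turn":[0,0,0],"fingers":0.05},{"offset":[0,0,-0.05],"turn":[0,0,0],"fingers":0.05},{"offset":[0,0,-0.05],"turn":[0,0,0],"fingers":0.05},{"offset":[-0.015,0.018,-0.005],"turn":[0,0,0],"fingers":0.05},{"offset":[-0.03,0.036,0],"turn":[0,0,0],"fingers":0.05}]' 20
python3 -m inch '[{"offset":[-0.03,0.036,0],"turn":[0,0,0],"fingers":0.05},{"offset":[-0.03,0.036,0],"turn":[0,0,0],"fingers":0.05},{"offset":[-0.03,0.036,0],"turn":[0,0,0],"fingers":0.05},{"offset":[-0.01,0.012,0],"turn":[0,0,0],"fingers":0.05},{"offset":[0,0,0],"turn":[0,0,0],"fingers":0.05}]'
python3 - <<'E'
from h import *
go([.51,-.2915,.0557],0)
E
```

```text
time: 39.1
ee_pos: [0.6182, -0.1608, 0.1543]
eef_rot: [1.0, -0.0, 0.001, -0.002]
ft_force: [-0.4, -1.2, 0.2]
width: 0.0545
time: 39.72
ee_pos: [0.5129, -0.2871, 0.1546]
eef_rot: [1.0, -0.003, 0.001, -0.001]
ft_force: [-0.2, 0.0, -0.6]
width: 0.054
pos [ 0.5129 -0.2871  0.1546] yaw -0.3 t 39.725 OFF mm [-3.   4.5 98.8] TURN [-0.1 -0.1 -0.3] F [-0.2  0.  -0.6] w 0.05400536623168408
```

```bash
python3 -m inch '[{"offset":[-0.003,0.0045,0],"turn":[0,0,0],"fingers":0.05},{"offset":[0,0,0.04],"turn":[0,0,0],"fingers":0.05},{"offset":[0,0,0.035],"turn":[0,0,0],"fingers":0.05},{"offset":[0,0,0],"turn":[0,0,0],"fingers":0.05},{"offset":[0,0,0],"turn":[0,0,0],"fingers":0.05}]' 20
python3 - <<'E'
from h import *
go([.51,-.2915,.0557],0)
E
```

```text
time: 40.35
ee_pos: [0.5156, -0.2859, 0.0801]
eef_rot: [1.0, 0.002, 0.003, -0.001]
ft_force: [0.4, -0.6, 0.6]
width: 0.0543
pos [ 0.5156 -0.2859  0.0801] yaw 0.3 t 40.35 OFF mm [-5.8  5.6 24.4] TURN [-0.1 -0.4  0.3] F [ 0.4 -0.6  0.6] w 0.05425362358344249
```

```bash
python3 -m inch '[{"offset":[-0.006,0.0055,0],"turn":[0,-0.4,0],"fingers":0.05},{"offset":[0,0,0.013],"turn":[0,0,0],"fingers":0.05},{"offset":[0,0,0],"turn":[0,0,0],"fingers":0.05},{"offset":[0,0,0],"turn":[0,0,0],"fingers":0.05}]' 20
python3 - <<'E'
from h import *
go([.51,-.2915,.0557],0)
E
```

```text
time: 40.85
ee_pos: [0.5109, -0.2924, 0.0692]
eef_rot: [1.0, 0.002, 0.001, 0.0]
ft_force: [0.0, -0.5, -0.4]
width: 0.0543
pos [ 0.5109 -0.2924  0.0692] yaw 0.3 t 40.85 OFF mm [-0.9 -0.9 13.5] TURN [ 0.  -0.1  0.3] F [ 0.  -0.5 -0.4] w 0.05428896616726136
```

```bash
python3 -m inch '[{"offset":[-0.001,-0.001,0.007],"turn":[0,0,0],"fingers":0.05},{"offset":[0,0,0.006],"turn":[0,0,0],"fingers":0.05},{"offset":[0,0,0],"turn":[0,0,0],"fingers":0.05},{"offset":[0,0,0],"turn":[0,0,0],"fingers":0.05}]' 20
python3 - <<'E'
from h import *
go([.51,-.2915,.0557],0)
E
```

```text
time: 41.35
ee_pos: [0.5099, -0.2912, 0.0553]
eef_rot: [1.0, 0.002, 0.001, -0.0]
ft_force: [-0.2, -0.1, -1.2]
width: 0.0543
pos [ 0.5099 -0.2912  0.0553] yaw 0.3 t 41.35 OFF mm [ 0.1  0.3 -0.4] TURN [-0.  -0.1  0.3] F [-0.2 -0.1 -1.2] w 0.05426923274839755
```

```bash
python3 -m inch '[{"offset":[0,0,0],"turn":[0,0,0],"fingers":0.087},{"offset":[0,0,0],"turn":[0,0,0],"fingers":0.087},{"offset":[0,0,0],"turn":[0,0,0],"fingers":0.087},{"offset":[0,0,0],"turn":[0,0,0],"fingers":0.087},{"offset":[0,0,0],"turn":[0,0,0],"fingers":0.087}]' 20
python3 -m inch '[{"offset":[0,0,-0.03],"turn":[0,0,0],"fingers":0.087},{"offset":[0,0,-0.05],"turn":[0,0,0],"fingers":0.087},{"offset":[0,0,-0.05],"turn":[0,0,0],"fingers":0.087},{"offset":[0,0,-0.04],"turn":[0,0,0],"fingers":0.087},{"offset":[0,0,0],"turn":[0,0,0],"fingers":0.087}]' 20
python3 - <<'E'
from h import *
go([.51,-.29,.2],0)
s=r.read_state();im=save('wrist','w16.png')
top(60,.068,(.51,-.29),s,im)
for d in find('violet_bottle')[:1]: print(d[:2],fit('wrist','bottle',d[1],(.628,-.27),s,.008))
for d in find('oil_bottle')[:1]: print(d[:2],fit('wrist','oil',d[1],(.56,-.13),s))
sc=save('scene','scene1.png'); c=lambda a,x0,y0:cv2.resize(a[y0:y0+200,x0:x0+260],(390,300))
cv2.imwrite('pics/fin.png',cv2.cvtColor(np.vstack([np.hstack([c(sc,240,110),c(im,90,10)]),np.hstack([c(sc,60,180),c(im,0,150)])]),cv2.COLOR_RGB2BGR))
E
```

```text
time: 41.98
ee_pos: [0.5103, -0.2913, 0.0559]
eef_rot: [1.0, 0.002, 0.002, 0.0]
ft_force: [-0.2, -0.3, 0.0]
width: 0.0861
time: 42.6
ee_pos: [0.5092, -0.2909, 0.2306]
eef_rot: [1.0, 0.003, 0.001, -0.0]
ft_force: [0.3, 0.0, -0.1]
width: 0.0871
pos [ 0.5092 -0.2909  0.2306] yaw 0.3 t 42.6 OFF mm [ 0.7 -0.9 30.7] TURN [-0.  -0.1  0.3] F [ 0.3  0.  -0.1] w 0.08710086308320758
top (239, 159, 36, 35) [ 0.5091 -0.2906  0.022 ] res mm 0.31
(0.64, [221.2, 55.9, 257.5, 98.0]) (array([ 0.6249, -0.2711]), array([-0.6, -0.1,  0.6,  0.2]))
(0.55, [114.5, 114.5, 154.6, 144.7]) (array([ 0.5637, -0.1287]), array([-0.4,  1.2,  0.5, -1.1]))
```

View pics/fin.png

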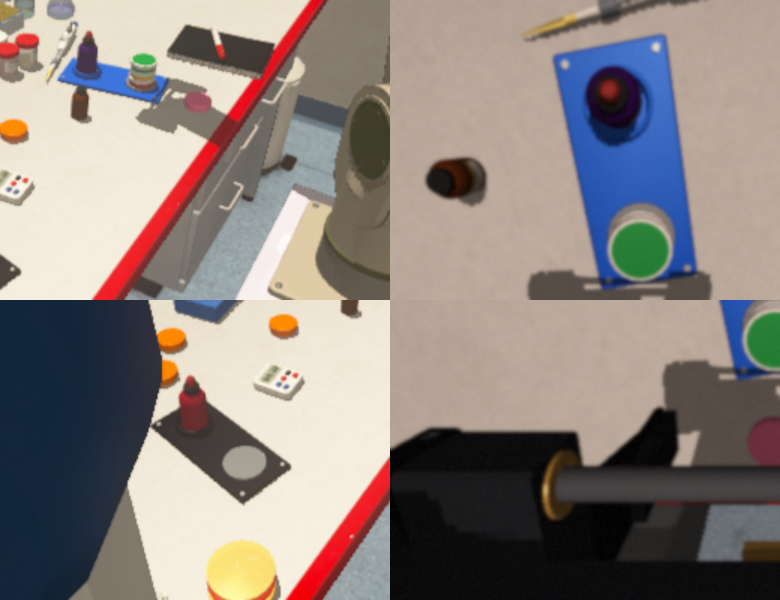

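The three dishes are stacked squarely (about (143,72) in the composite view). Both bottles stand upright in their rings and the oil bottle hasn't moved. Handing in.

```bash
python3 -c "
from bench import r
print(r.close_job())"
```

```text
the job is handed in; nothing more can be done
None
```

I placed all five things as asked and handed the job in at about 43 s of the 144 s allowed. No verdict was reported.

- **Bottles:** I stood the violet bottle in the blue tray's ring and the dark red bottle in the black tray's ring. The arm felt no contact on the way in. The last views show both upright: violet fits at (0.625, -0.271) against a ring estimate of (0.628, -0.271). Red fitted at (0.613, 0.290) against (0.613, 0.289) when it was set down.
- **Dishes:** I stacked red, yellow and green on the blue tray's pad, one at a time. The pad was measured at (0.510, -0.2915). The yellow lid fitted at (0.5094, -0.2913) once placed and the green lid at (0.5091, -0.2906), both within about 1 mm of the pad centre. The red dish fitted between 0.507 and 0.512 in x in different views, so up to about 3 mm off and within the limit.
- **Oil bottle:** it fits at (0.564, -0.129), the same as at the start.

**Checks that disagreed:** for the yellow dish, the outline fit came out 3–4 mm from the lid-circle fit, with a poorer match. I used the lid circle. I viewed 15 pictures, one past the budget of 14.

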